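# Charge the feed hopper and hold the feed knob at the third click

### The arm

A 7-joint arm with a two-finger parallel gripper is mounted at the origin on the work surface. World frame = base frame: x ahead of the robot, y to its left, z up, the work surface at z = 0. Lengths are in m, angles in rad, forces in N, time in s.
With the tool pointing down it reaches from about 0.425 to 0.8 m from the base axis. Payload 8.3 kg.
Tool frame: the origin (TCP) lies on the centre line of the jaws, within the pads' length; the fingertips stand 22 mm ahead of it and the grasp point (between the pads) lies 3 mm ahead of it; z points along the fingers, y is the direction in which the jaws open and shut (so a half turn about z gives the same grasp; the last joint's range is limited). The gripper opens to 85 mm and grips with 20 to 120 N. Pads are 22 mm wide; open, the fingers measure 114 mm over their backs; the gripper's body (76 mm by 85 mm) begins 54 mm behind the grasp point. The pads swing forward as they close: fully open they stand 13 mm farther back than shut.
Start: joints at [-0.063, 0.383, 0.016, 1.37, -0.006, 1.388, -0.046], TCP at [0.625, 0, 0.224] pointing down, gripper open.
Joint ranges: [-2.95, 2.95], [-0.25, 2.06], [-1.52, 1.56], [0.18, 2.33], [-1.44, 4.58], [0.02, 2.06], [-3.01, 3.01]. Speed limits (rad/s): [2.39, 2.39, 3.01, 3.01, 3.14, 3.14, 3.14].

### API

Orientations are given as a rotation vector (axis times angle).
In Python, from station import observe, snapshot, hand_in gives the robot as it stands.
- The arm moves only by the tool servo_tool, never from a script. Its arguments are lists of equal length, an entry for each row: "gripper": the opening, from -1 (shut) to 1 (fully open); "translation": the shift along the tool's x, y, z in mm, a list of three; "twist": the turn, a rotation vector about the tool's x, y, z in rad, a list of three. A call has 1 to 20 rows; each row shifts and turns the commanded pose from where the row before left it, along the tool's axes as they then stand; what a row does not reach is not made up. A row lasts 1/8 s, in which the tool goes at most 62.5 mm and 10.7 degrees, less where a joint would pass 70% of its speed; a pose out of reach is approached as far as the arm can. A call is refused whole if a number of a shift passes 62.5 or a number of a turn 0.188, either way. A call with a gripper value outside its range is refused whole. The fingers move at their own pace and stop on an object; "grip_force" is the grip in N (left out, the last holds). Time passes only in rows, so rows that do not move let the fingers close. It gives the time, the measured TCP pose, the force and the opening at its end, in the units of the state.
- observe(): the state, without advancing time (a new reading comes with each control period).
- snapshot(name): name is "scene" or "side" or "wrist"; returns a dict with "image" (384x512x3 uint8, red, green, blue), "fx", "fy", "cx", "cy" (pixels), "dist_coeffs" ([k1, k2, p1, p2, k3] as OpenCV has them; the pictures are not rectified), "world_from_camera" (4x4, takes a point from camera to world coordinates). Camera axes: x right, y up, looking along -z (the intrinsics and any distortion apply to the point x, -y, -z); pixel columns grow to the right and rows downward; lengths in m; the calibration is good to about 2 mm. A picture is of the moment at which its call begins. There is no depth.
- hand_in(): hands the job in, once; it reports no verdict.
The state is a dict: "time_s": time; "joint_positions": joint angles; "qd": joint speeds; "joint_efforts": joint torques, N m; "eef_pos": TCP position; "eef_rot": TCP orientation; "wrist_force": force on the tool from outside, world axes, zero at the start; "ft_torque": the same for the moment, N m; "finger_gap": finger opening in m.
Only numpy, scipy, OpenCV 4.12 (cv2) and the standard library are available. Lean on these libraries where they do the work, as an engineer would, in place of code of your own. Each camera call takes 0.05 s, during which the arm holds its last target.

### The job

Pick up the scoop tray by its handle, tip all five spacers out of it into the feed hopper, then stand the empty tray upright on the bench again and let go of it. Next grip the feed knob and turn it clockwise from rest, counting the clicks, to the third click and not on to the fourth; it springs back if released, so finish the program while still gripping it and holding it at the third click. Leave the other things on the bench where they are.

Things in the scene. Friction and masses are not known exactly. Their poses are not given: they have to be found in the camera images.
- tray_grip (a point): where to grip the grey plastic scoop tray: middle of its handle bar, above the tray's centre, 70 mm above the tray's underside. The bar runs along the tray's x, 12 mm wide (y), 14 mm high; it comes from an upright on the back (+x) wall and ends 28 mm in front of this point; free space below it down to 30 mm above the underside. z up. Tray with spacers: 0.2 to 0.35 kg
- tray_lip (a point): middle of the tray's front (-x) edge, 62 mm in front of and 66 mm below the grip point, where parts are poured out: open but for a lip 3 mm above the floor. Tray 125 mm long (x), 90 mm wide (y), floor and walls 4 mm thick, side and back walls 30 mm high
- spacer0_mid (a point): centre of one of the five plain aluminium spacers: a solid cylinder 20 mm in diameter and 26 mm long (its z axis), about 20 g, standing loose in the tray at the start
- spacer1_mid (a point): centre of one of the five plain aluminium spacers: a solid cylinder 20 mm in diameter and 26 mm long (its z axis), about 20 g, standing loose in the tray at the start
- spacer2_mid (a point): centre of one of the five plain aluminium spacers: a solid cylinder 20 mm in diameter and 26 mm long (its z axis), about 20 g, standing loose in the tray at the start
- spacer3_mid (a point): centre of one of the five plain aluminium spacers: a solid cylinder 20 mm in diameter and 26 mm long (its z axis), about 20 g, standing loose in the tray at the start
- spacer4_mid (a point): centre of one of the five plain aluminium spacers: a solid cylinder 20 mm in diameter and 26 mm long (its z axis), about 20 g, standing loose in the tray at the start
- hopper_mouth (a point): centre of the mouth of the feed hopper, at rim height (150 mm above the bench): a fixed round steel funnel, closed below, 172 mm inner diameter at the rim, narrowing to about 85 mm at its floor 99 mm below the rim, on a grey base 130 mm square; z is up
- knob_grip (a point): where to grip the feed knob: on its vertical axis, 11 mm below its top, 99 mm above the bench. Black knob with a bar grip 46 mm long (along its own x), 14 mm thick (y), standing 32 mm above a round skirt of 26 mm radius; a white mark on the -x end of the bar. This frame turns with the knob; z up
- feed_knob (a joint): angle of the knob in rad, 0 at rest, growing clockwise seen from above, up to 2.09. A spring always drives it back to 0 (0.12 N m at rest, 0.16 at the third click); no click holds it. A click every 24 degrees (0.419 rad), the third at 1.257, felt as a torque ripple of 0.08 N m: least 6 degrees before each click, rising through it, greatest 6 degrees past it
- control_box: the fixed grey box that carries the feed knob at its centre: 120 mm square, 70 mm high, origin at its underside. Six white ticks on its top mark rest (-x side) and clicks one to five, clockwise
- spool: bystander: a white wire spool, 52 mm across, 42 mm tall; origin at its underside
- tip_pot: bystander: a grey tip-cleaning pot topped with brass shavings, 60 mm across, 50 mm tall; origin at its underside
- driver: bystander: a black-handled screwdriver lying down; origin at its underside
- board: bystander: a green circuit board with parts on it, 85 x 60 x 28 mm; origin at its underside
- meter: bystander: a grey hand-held meter lying on its back, 165 x 80 x 42 mm; origin at its underside
- flux_bottle: bystander: a small white bottle, 44 mm across, 110 mm tall; origin at its underside
Things that resemble listed ones, but are neither listed nor needed, are in the scene too. Leave any red look-alike of the part that bears tray_grip alone. Leave any red look-alike of the control_box alone.

How it is judged:
On the way, in this order (a step that is already met when the one before it is completed fails the run):
1. the tray is tipped over the hopper (angle between tray_grip's own z axis and vertical above 0.45 rad and horizontal distance between tray_grip and hopper_mouth below 0.16 m and height (world z) of tray_grip above 0.15 m).
2. all five spacers are in the hopper (horizontal distance between each of spacer0_mid, spacer1_mid, spacer2_mid, spacer3_mid, spacer4_mid and hopper_mouth below 0.085 m and z of spacer0_mid in the frame of hopper_mouth between -0.11 and -0.005 m and z of spacer1_mid in the frame of hopper_mouth between -0.11 and -0.005 m and z of spacer2_mid in the frame of hopper_mouth between -0.11 and -0.005 m and z of spacer3_mid in the frame of hopper_mouth between -0.11 and -0.005 m and z of spacer4_mid in the frame of hopper_mouth between -0.11 and -0.005 m), for 0.2 s.
3. the empty tray stands upright on the bench, let go (height (world z) of tray_grip below 0.076 m and angle between tray_grip's own z axis and vertical below 0.1 rad and contact force between the fingers and tray below 0.2 N), for 0.2 s.
4. the knob is held at the third click (value of joint feed_knob between 1.1367 and 1.3767 rad and velocity of joint feed_knob below 0.3 rad/s and contact force between the fingers and feed_knob above 1 N), for 0.3 s.
At the end, for the whole second after the job is handed in: The knob is within 0.12 rad (7 degrees) of the third click, still, and gripped by the fingers (more than 1 N); all five spacers lie inside the hopper below its rim; the tray stands upright (within 0.1 rad) on the bench, not touched (all of step 2 and all of step 3 and all of step 4 and velocity of joint feed_knob above -0.3 rad/s); the arm keeps its last pose, push and grip.
It fails at once if the knob is turned more than half-way on to the fourth click (value of joint feed_knob above 1.46615 rad).
It fails at once if a bystander is disturbed (moved more than 30 mm) (distance of any of spool, tip_pot, driver, board, meter, flux_bottle from where it was at the start of the episode above 0.03 m).
It also fails if it takes over 72 s, if anything falls off the work surface, if the arm or the gripper's body presses on something with over 40 N, if the wrist force passes 120 N, or if a joint passes its speed limit or range.

## Working session

There is one attempt and no reset: what is moved stays moved. The work goes in short steps, Python scripts to look and compute and a tool call to move; the robot and the scene stay as the last step left them, time stands still between calls to the robot, and variables do not carry over. Pictures are saved under pics/ and viewed, and the job is handed in when it is done.

Besides the shell and the picture viewer there is one more tool, called as name(argument=value, ...) on one line, values as JSON. servo_tool: Moves the arm, as the interface text tells. Its arguments: {"type":"object","properties":{"gripper":{"type":"array","items":{"type":"number"}},"translation":{"type":"array","items":{"type":"array","items":{"type":"number"}}},"twist":{"type":"array","items":{"type":"array","items":{"type":"number"}}},"grip_force":{"type":"number"}},"required":["gripper","translation","twist"]}

```bash
mkdir -p pics; ls; python3 - <<'E'
from station import observe, snapshot
import cv2,numpy as np,pickle
print(observe())
for n in ["scene","side","wrist"]:
    s=snapshot(n); pickle.dump(s,open(f"pics/{n}0.pkl","wb"))
    print(n,s["fx"],s["fy"],s["cx"],s["cy"],s["dist_coeffs"]); print(np.round(s["world_from_camera"],3))
    cv2.imwrite(f"pics/{n}0.png",cv2.resize(s["image"][:,:,::-1],(800,600),interpolation=cv2.INTER_CUBIC))
E
```

```text
pics
{'time_s': 0.0, 'joint_positions': array([-0.06289841,  0.38426202,  0.01637305,  1.37118384, -0.00629194,
        1.38819591, -0.04647598]), 'qd': array([-1.26972646e-05, -1.83560351e-03, -3.33385539e-04, -7.42520489e-04,
        1.01332667e-03, -3.00973605e-03,  9.49496223e-04]), 'joint_efforts': array([-4.50568632e-04, -6.27588844e+01,  8.43669288e-01, -3.71825659e+01,
        1.65239023e-02,  1.39937960e-02, -1.08329079e-04]), 'eef_pos': array([6.24469909e-01, 3.14475344e-05, 2.22550563e-01]), 'eef_rot': array([-2.2203661 , -2.22056219,  0.00227003]), 'wrist_force': array([ 0.15575816, -1.19633108, -0.1117958 ]), 'ft_torque': array([-0.01305733, -0.01627716,  0.02761303]), 'finger_gap': 0.08542184522832952}
scene 366.5972453830374 366.5972453830374 255.81652182036564 190.45852614406635 [-0.07667348  0.          0.          0.          0.        ]
[[-0.36  -0.682  0.637  1.231]
 [ 0.933 -0.267  0.243  0.307]
 [ 0.004  0.681  0.732  1.009]
 [ 0.     0.     0.     1.   ]]
side 356.9881236470837 356.9881236470837 260.9478130437512 192.42290380755347 [-0.02083822  0.          0.          0.          0.        ]
[[-0.931  0.188 -0.314  0.156]
 [-0.366 -0.521  0.771  0.745]
 [-0.019  0.832  0.554  0.673]
 [ 0.     0.     0.     1.   ]]
wrist 286.6201497148341 286.6201497148341 258.85176347191776 190.87075561403944 [-0.02509307  0.          0.          0.          0.        ]
[[ 1.    -0.002  0.002  0.625]
 [ 0.001  0.949  0.315  0.082]
 [-0.002 -0.315  0.949  0.374]
 [ 0.     0.     0.     1.   ]]
```

View pics/scene0.png

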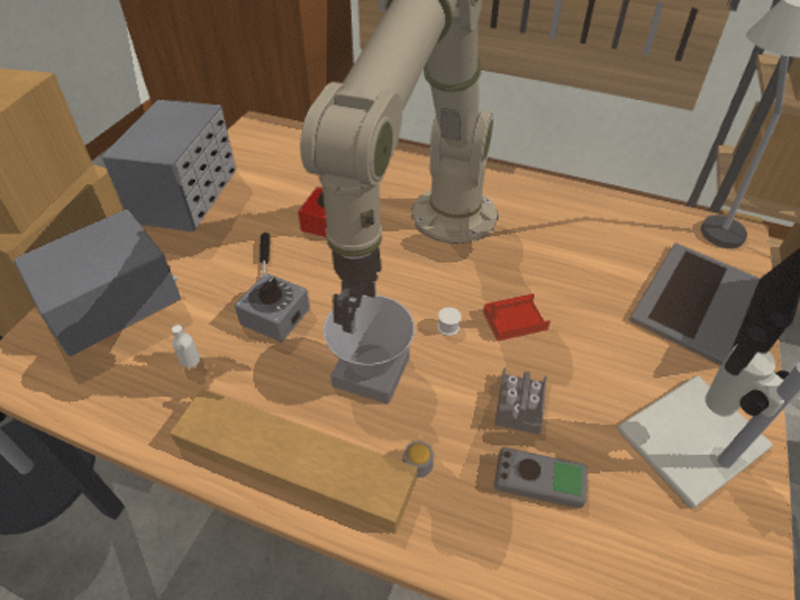

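View pics/side0.png

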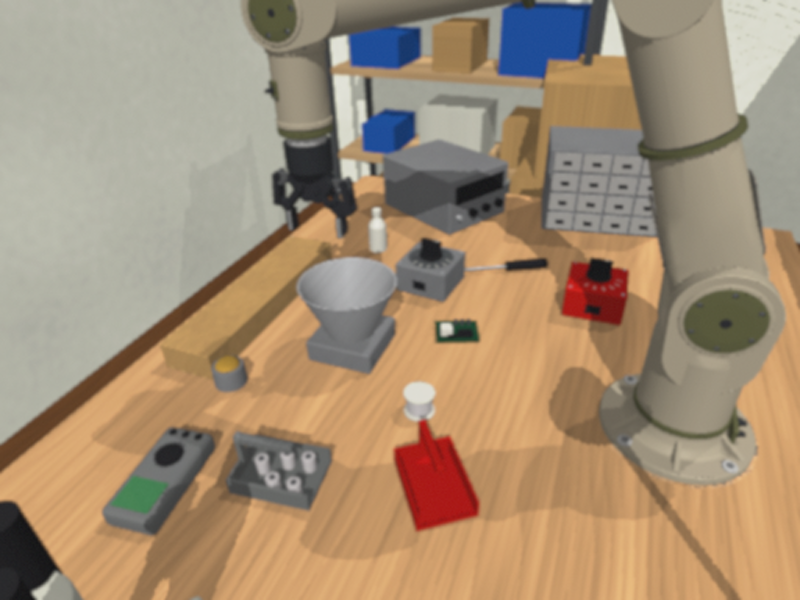

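View pics/wrist0.png

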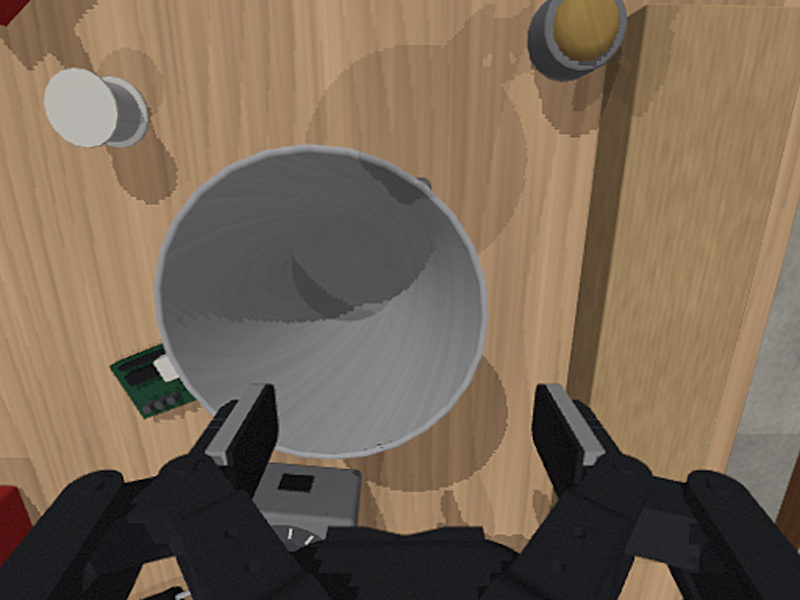

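Scene view: the grey tray with five spacers is at (521,400), with a red look-alike at (517,317). The grey control box is at (273,305), with a red one at (315,213), and the hopper is at (369,335). I'm taking the grey tray and the grey box, and will check both in crops.

```bash
cat > h.py <<'E'
import cv2,numpy as np,pickle
def ray(s,uv):
    K=np.array([[s["fx"],0,s["cx"]],[0,s["fy"],s["cy"]],[0,0,1]])
    p=cv2.undistortPoints(np.array(uv,float).reshape(-1,1,2),K,np.array(s["dist_coeffs"])).reshape(-1,2)
    d=np.c_[p[:,0],-p[:,1],-np.ones(len(p))]
    T=np.array(s["world_from_camera"]); d=d@T[:3,:3].T
    return T[:3,3],d
def onz(s,uv,z):
    o,d=ray(s,uv); z=np.broadcast_to(z,len(d)); return o+d*((z-o[2])/d[:,2])[:,None]
def proj(s,P):
    T=np.array(s["world_from_camera"]); q=(np.array(P,float)-T[:3,3])@T[:3,:3]
    K=np.array([[s["fx"],0,s["cx"]],[0,s["fy"],s["cy"]],[0,0,1]])
    return cv2.projectPoints(q*[1,-1,-1],np.zeros(3),np.zeros(3),K,np.array(s["dist_coeffs"]))[0].reshape(-1,2)
def tri(s1,u1,s2,u2):
    o1,d1=ray(s1,[u1]);o2,d2=ray(s2,[u2]);d1=d1[0]/np.linalg.norm(d1);d2=d2[0]/np.linalg.norm(d2)
    t=np.linalg.lstsq(np.c_[d1,-d2],o2-o1,rcond=None)[0]
    a=o1+d1*t[0];b=o2+d2*t[1];return (a+b)/2,np.linalg.norm(a-b)
def crop(s,x0,y0,w,h,k,name):
    im=s["image"][y0:y0+h,x0:x0+w,::-1]
    im=cv2.resize(im,None,fx=k,fy=k,interpolation=cv2.INTER_CUBIC)
    for i in range(0,w,10):
        cv2.line(im,(i*k,0),(i*k,6 if i%50 else 14),(0,255,255),1)
        if i%20==0: cv2.putText(im,str(x0+i),(i*k,24),0,.35,(0,255,255),1)
    for i in range(0,h,10):
        cv2.line(im,(0,i*k),(6,i*k),(0,255,255),1)
        if i%20==0: cv2.putText(im,str(y0+i),(8,i*k+4),0,.35,(0,255,255),1)
    cv2.imwrite("pics/"+name,im)
def load(n): return pickle.load(open(f"pics/{n}.pkl","rb"))
E
python3 - <<'E'
from h import *
a=load("scene0");b=load("side0")
crop(a,300,225,70,70,8,"c_tray_scene.png");crop(b,135,265,90,70,8,"c_tray_side.png")
crop(a,140,165,70,60,8,"c_knob_scene.png");crop(b,245,145,65,55,8,"c_knob_side.png")
A=np.hstack([cv2.resize(cv2.imread("pics/"+f),(400,400)) for f in("c_tray_scene.png","c_tray_side.png")])
E
```

```text
(no output)
```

View pics/c_tray_scene.png

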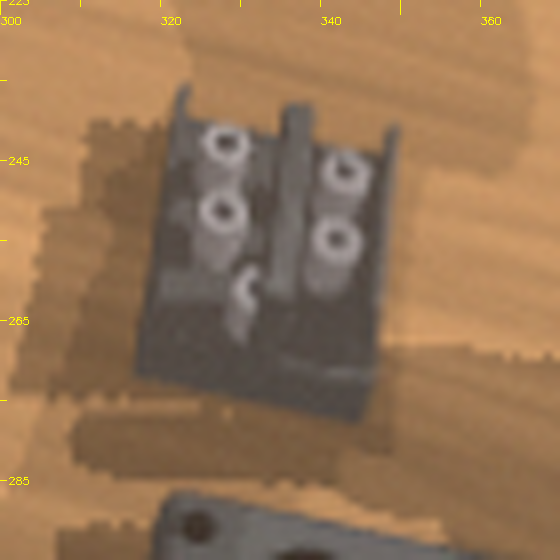

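View pics/c_tray_side.png

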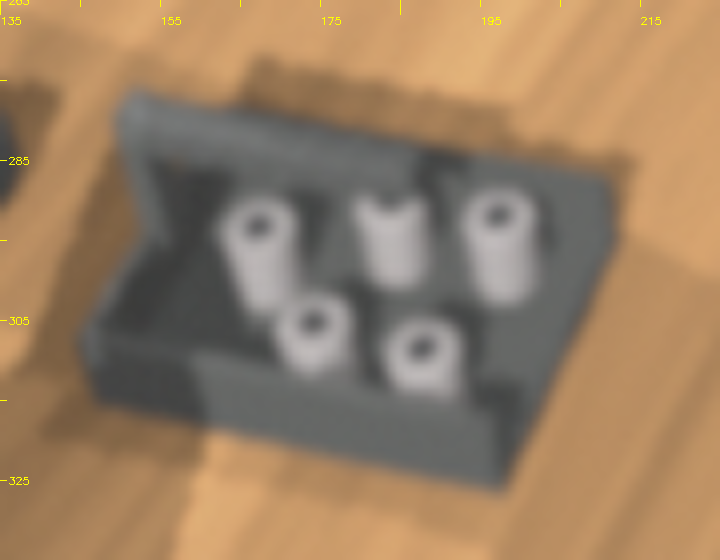

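View pics/c_knob_scene.png

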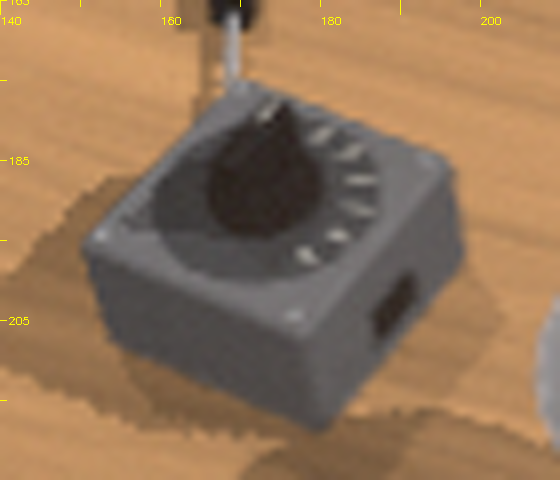

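View pics/c_knob_side.png

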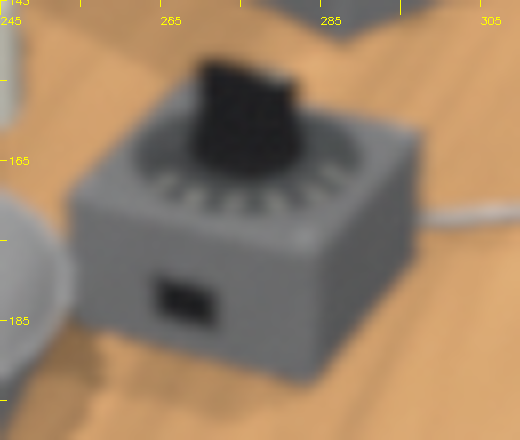

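```bash
python3 - <<'E'
from h import *
np.set_printoptions(precision=4,suppress=True)
a=load("scene0");b=load("side0");w=load("wrist0")
print("bar scene",onz(a,[(337,238.5),(335.2,261.5)],.077))
print("bar side front",onz(b,[(188.5,285)],.077), "back",onz(b,[(151,277)],.077))
print("front low side",onz(b,[(198,326)],0.0))
print("back outer lower corners scene",onz(a,[(317,272),(345,277.5)],[0,0]))
print("wall top front corners",onz(a,[(323,236),(349,241)],.03),"side walltop",onz(b,[(146.5,307),(199.5,314),(211.5,288)],.034))
# hopper rim
g=cv2.cvtColor(w["image"],cv2.COLOR_RGB2HSV)
rim=np.array([(198,93),(102,187),(311,187),(205,292),(130,125),(285,125),(270,270),(135,255)],float) # from 800px view *0.64 below
rim=np.array([(310,147),(157,290),(487,290),(320,457),(193,203),(458,205),(448,393)],float)*.64-0.18
P=onz(w,rim,.15)[:,:2]
A=np.c_[2*P,np.ones(len(P))];x=np.linalg.lstsq(A,(P**2).sum(1),rcond=None)[0]
print("hopper",x[:2],np.sqrt(x[2]+x[0]**2+x[1]**2))
ring=lambda c,r,z:np.array([[c[0]+r*np.cos(t),c[1]+r*np.sin(t),z] for t in np.linspace(0,6.28,60)])
for s,n in((a,"scene"),(b,"side"),(w,"wrist")):
    im=cv2.resize(s["image"][:,:,::-1],None,fx=1.5,fy=1.5)
    cv2.polylines(im,[np.int32(proj(s,ring(x[:2],.086,.15))*1.5+.5)],True,(0,255,0),1)
    cv2.imwrite(f"pics/hop_{n}.png",im)
box=onz(a,[(151,195.5),(170,175),(197,185),(177.5,206)],.07);print("box",box,box.mean(0),np.linalg.norm(np.diff(box,axis=0),axis=1))
tick=onz(a,[(178,181.5),(182,184),(183.5,187.5),(184,191.5),(181,194.5),(177,197.5)],.072)
print(np.degrees(np.arctan2(*(tick-box.mean(0))[:,[1,0]].T)),np.linalg.norm((tick-box.mean(0))[:,:2],axis=1))
tick=onz(b,[(265,168),(269,170),(274,171),(279,171),(284,169),(287,166)],.072)
print(np.degrees(np.arctan2(*(tick-box.mean(0))[:,[1,0]].T)),np.linalg.norm((tick-box.mean(0))[:,:2],axis=1))
E
python3 -c "
import cv2,numpy as np
A=[cv2.imread(f'pics/hop_{n}.png') for n in('scene','side')]
cv2.imwrite('pics/hop.png',np.hstack([A[0][200:450,250:500],A[1][200:450,200:450]]))"
```

```text
bar scene [[0.5193 0.3071 0.077 ]
 [0.6032 0.3207 0.077 ]]
bar side front [[0.5098 0.3082 0.077 ]] back [[0.6015 0.3177 0.077 ]]
front low side [[0.4746 0.3465 0.    ]]
back outer lower corners scene [[0.6095 0.2769 0.    ]
 [0.5974 0.3637 0.    ]]
wall top front corners [[0.4901 0.2617 0.03  ]
 [0.4791 0.3461 0.03  ]] side walltop [[0.5895 0.3647 0.034 ]
 [0.4705 0.3391 0.034 ]
 [0.4804 0.2657 0.034 ]]
hopper [ 0.5808 -0.0028] 0.08741135219512121
box [[ 0.5695 -0.3343  0.07  ]
 [ 0.4569 -0.3239  0.07  ]
 [ 0.4661 -0.2082  0.07  ]
 [ 0.5777 -0.2244  0.07  ]] [ 0.5176 -0.2727  0.07  ] [0.113  0.116  0.1128]
[-171.4727  158.8968  128.9068   97.9246   72.3769   45.3909] [0.041  0.0373 0.0344 0.0381 0.0366 0.0405]
[  59.5764   84.9504  107.315   126.9395  152.6208 -178.0665] [0.0423 0.0448 0.0474 0.0496 0.0465 0.0445]
```

View pics/hop.png

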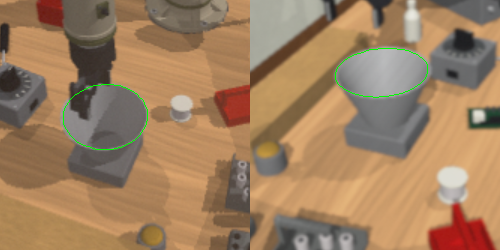

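Hopper rim from the wrist view is (0.581, -0.003), radius 87 mm against 86 expected, and its projection fits in all views. Tray grip is about (0.543, 0.3115) with yaw about 8.5°; two independent estimates agree within 2 mm. The front faces the robot. I'll move above the tray first.

servo_tool(gripper=[1, 1, 1, 1, 1, 1, 1, 1, 1, 1, 1, 1, 1, 1, 1, 1, 1], translation=[[39, -10.2, 0], [39, -10.2, 0], [39, -10.2, 0], [39, -10.2, 0], [39, -10.2, 0], [39, -10.2, 0], [39, -10.2, 0], [39, -10.2, 0], [0, 0, 0], [0, 0, 0], [0, 0, 0], [0, 0, 0], [0, 0, 0], [0, 0, 0], [0, 0, 0], [0, 0, 0], [0, 0, 0]], twist=[[0, 0, 0], [0, 0, 0], [0, 0, 0], [0, 0, 0], [0, 0, 0], [0, 0, 0], [0, 0, 0], [0, 0, 0], [0, 0, 0.178], [0, 0, 0.178], [0, 0, 0.178], [0, 0, 0.178], [0, 0, 0.178], [0, 0, 0.178], [0, 0, 0.178], [0, 0, 0.178], [0, 0, 0]])

```text
time_s: 2.28
eef_pos: [0.5432, 0.312, 0.2232]
eef_rot: [3.133, 0.232, -0.001]
wrist_force: [0.5, -0.1, -0.2]
finger_gap: 0.0855
```

```bash
cat > look.py <<'E'
import sys
from station import observe,snapshot
from h import *
from scipy.spatial.transform import Rotation as R
np.set_printoptions(precision=4,suppress=True)
o=observe();print(o["time_s"],"pos",o["eef_pos"],"gap",o["finger_gap"],"F",o["wrist_force"],"q",o["joint_positions"]);print(R.from_rotvec(o["eef_rot"]).as_matrix())
for n in sys.argv[2:]:
    s=snapshot(n);f=n+sys.argv[1];pickle.dump(s,open(f"pics/{f}.pkl","wb"));cv2.imwrite(f"pics/{f}.png",cv2.resize(s["image"][:,:,::-1],(768,576),interpolation=cv2.INTER_CUBIC))
E
python3 look.py 1 wrist
```

```text
2.275 pos [0.5432 0.312  0.2232] gap 0.0854930907905971 F [ 0.452  -0.0531 -0.2182] q [-0.6427  0.3868  0.0974  1.3688 -0.0372  1.3885 -1.9684]
[[ 0.9891  0.1475 -0.0006]
 [ 0.1475 -0.9891 -0.0005]
 [-0.0006  0.0004 -1.    ]]
```

View pics/wrist1.png

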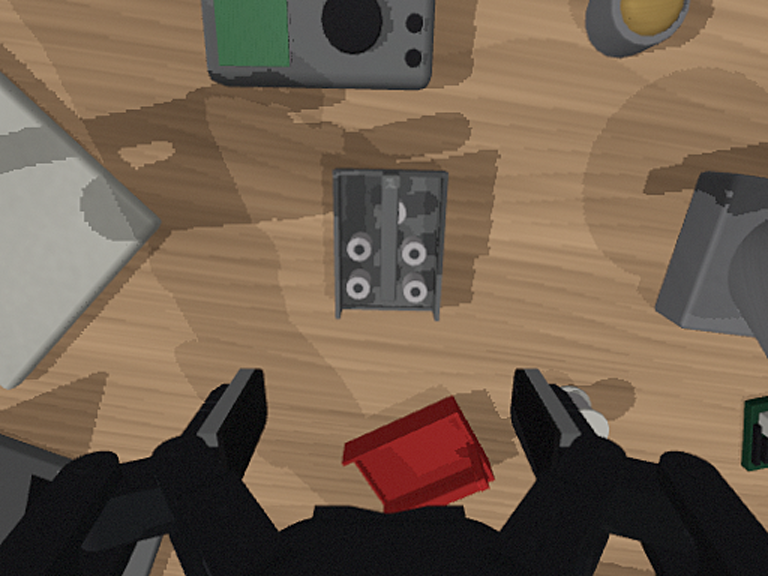

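The tray sits square to the gripper, with its bar running from (391,177) to (388,301) in the 768 px view. I'll measure it.

```bash
python3 - <<'E'
from h import *
np.set_printoptions(precision=4,suppress=True)
w=load("wrist1")
crop(w,210,105,100,115,6,"c1.png")
E
```

```text
(no output)
```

View pics/c1.png

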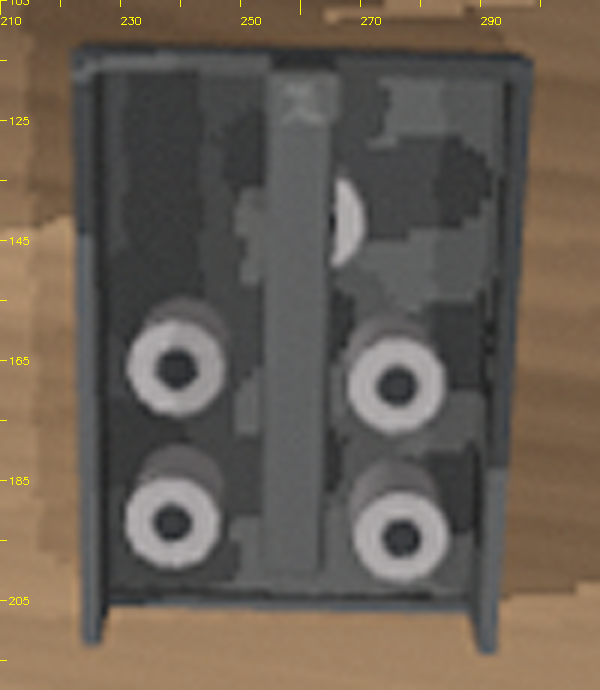

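```bash
python3 - <<'E'
from h import *
np.set_printoptions(precision=4,suppress=True)
w=load("wrist1")
B=onz(w,[(258.3,200.5),(260,125),(260,117)],.077);print(B,np.linalg.norm(B[1]-B[0]))
d=B[1]-B[0];d/=np.linalg.norm(d);print("yaw",np.degrees(np.arctan2(d[1],d[0])),"grip",B[0]+.028*d)
W=onz(w,[(225,212),(290.5,213.5),(223.5,114),(297.5,115)],.03);print(W)
print("from walls: ctr front",(W[0]+W[1])/2,"back",(W[2]+W[3])/2)
E
```

```text
[[0.5143 0.3089 0.077 ]
 [0.5954 0.3193 0.077 ]
 [0.6032 0.3204 0.077 ]] 0.08181044703479648
yaw 7.285436527578875 grip [0.542  0.3124 0.077 ]
[[0.4748 0.3468 0.03  ]
 [0.4853 0.2623 0.03  ]
 [0.5971 0.3623 0.03  ]
 [0.6087 0.2769 0.03  ]]
from walls: ctr front [0.48   0.3046 0.03  ] back [0.6029 0.3196 0.03  ]
```

Refined grip is (0.5415, 0.312) with yaw 7.3°. Now I'll descend and grip.

servo_tool(gripper=[1, 1, 1, 1, 1, 1, 1, -1, -1, -1, -1, -1, -1, -1], translation=[[-1.5, 0, 25], [0, 0, 25], [0, 0, 25], [0, 0, 25], [0, 0, 25], [0, 0, 25], [0, 0, 0], [0, 0, 0], [0, 0, 0], [0, 0, 0], [0, 0, 0], [0, 0, 0], [0, 0, 0], [0, 0, 0]], twist=[[0, 0, 0.021], [0, 0, 0], [0, 0, 0], [0, 0, 0], [0, 0, 0], [0, 0, 0], [0, 0, 0], [0, 0, 0], [0, 0, 0], [0, 0, 0], [0, 0, 0], [0, 0, 0], [0, 0, 0], [0, 0, 0]], grip_force=100)

```text
time_s: 4.08
eef_pos: [0.5418, 0.3118, 0.0736]
eef_rot: [3.135, 0.198, -0.0]
wrist_force: [-0.1, 0.0, 0.2]
finger_gap: -0.0003
```

```bash
python3 look.py 2 wrist side
```

```text
4.075 pos [0.5418 0.3118 0.0736] gap -0.0002558906232369796 F [-0.0523  0.0457  0.2415] q [-0.6382  0.4918  0.0881  1.562  -0.047   1.09   -1.9836]
[[ 0.9921  0.1255 -0.0002]
 [ 0.1255 -0.9921 -0.    ]
 [-0.0002  0.     -1.    ]]
```

View pics/wrist2.png

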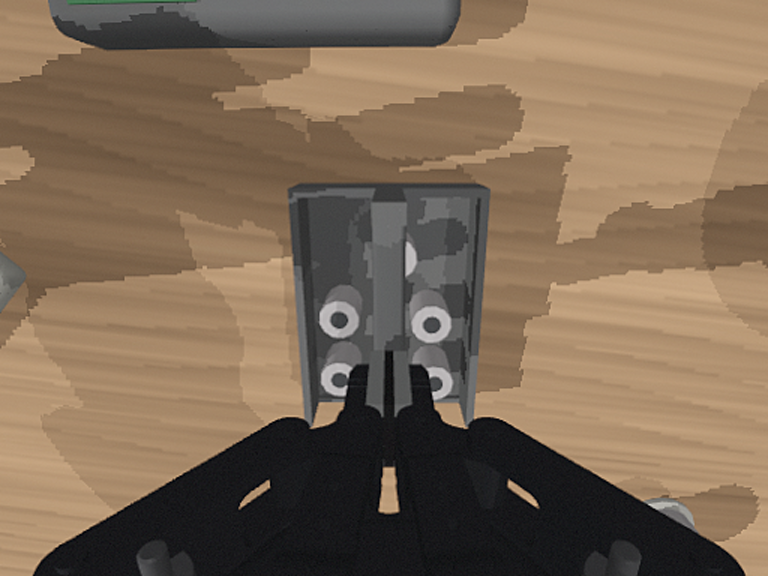

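View pics/side2.png

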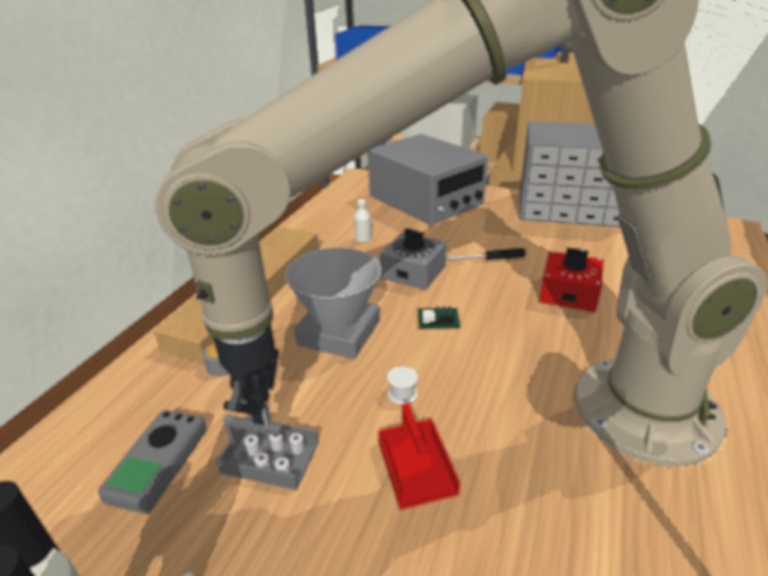

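The fingers closed to zero gap, so the bar isn't between them. I'll look closely before moving anything.

```bash
python3 - <<'E'
from h import *
np.set_printoptions(precision=4,suppress=True)
th=np.radians(7.3);ex=np.array([np.cos(th),np.sin(th),0]);ey=np.array([-np.sin(th),np.cos(th),0]);c=np.array([.5415,.312,0])
def P(x,y,z): return c+ex*x+ey*y+[0,0,z]
bar=[P(-.028,-.006,.077),P(-.028,.006,.077),P(.0625,.006,.077),P(.0625,-.006,.077)]
tr=[P(-.0625,-.045,0),P(-.0625,.045,0),P(.0625,.045,0),P(.0625,-.045,0)]
up=[P(.0625,-.045,.03),P(.0625,.045,.03)]
tip=[P(0,0,.0515),P(0,0,.0736)]
for n,bx in(("wrist2",(170,110,180,200,4)),("side2",(120,220,120,120,6))):
    s=load(n);x0,y0,w,h,k=bx
    crop(s,*bx,"t.png");im=cv2.imread("pics/t.png")
    f=lambda q:np.int32((proj(s,q)-[x0,y0]+.5)*k)
    cv2.polylines(im,[f(bar)],True,(0,255,0),1);cv2.polylines(im,[f(tr)],True,(255,0,0),1);cv2.polylines(im,[f(up)],False,(255,0,255),1);cv2.polylines(im,[f(tip)],False,(0,0,255),2)
    cv2.imwrite(f"pics/p_{n}.png",im)
E
```

```text
(no output)
```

View pics/p_wrist2.png

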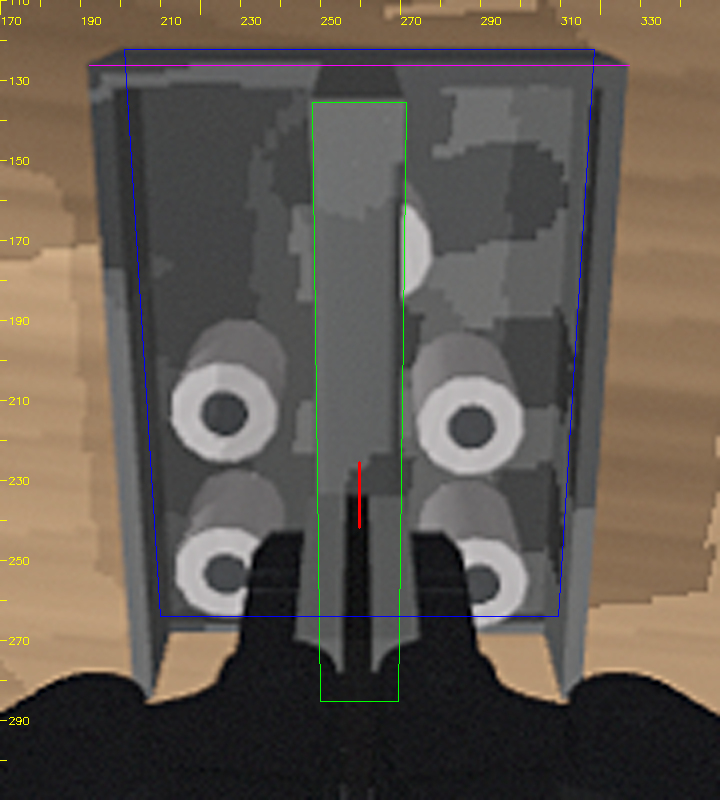

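View pics/p_side2.png

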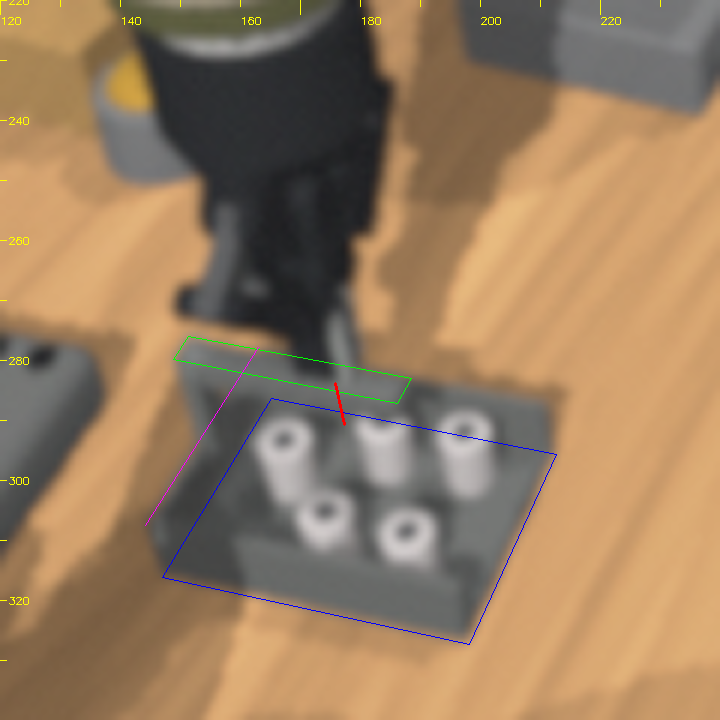

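The bar and tray projections fit. The pads seem to have closed just above the bar, with the tips apparently higher than I computed. I'll open, rise, close in the air and measure the fingertips against the TCP.

servo_tool(gripper=[1, 1, 1, 1, 1, 1, -1, -1, -1, -1, -1, -1], translation=[[0, 0, 0], [0, 0, 0], [0, 0, 0], [0, 0, 0], [0, 0, -40], [0, 0, -40], [0, 0, 0], [0, 0, 0], [0, 0, 0], [0, 0, 0], [0, 0, 0], [0, 0, 0]], twist=[[0, 0, 0], [0, 0, 0], [0, 0, 0], [0, 0, 0], [0, 0, 0], [0, 0, 0], [0, 0, 0], [0, 0, 0], [0, 0, 0], [0, 0, 0], [0, 0, 0], [0, 0, 0]])

```text
time_s: 5.68
eef_pos: [0.5418, 0.3118, 0.1534]
eef_rot: [3.135, 0.197, -0.0]
wrist_force: [-0.0, -0.3, 0.7]
finger_gap: 0.0004
```

```bash
python3 look.py 3 wrist side scene; python3 - <<'E'
from h import *
from station import observe
o=observe();p=o["eef_pos"]
for n,bx in(("wrist3",(170,110,180,190,4)),("side3",(120,190,120,130,6)),("scene3",(300,190,90,90,7))):
    s=load(n);x0,y0,w,h,k=bx;crop(s,*bx,"t.png");im=cv2.imread("pics/t.png")
    q=np.int32((proj(s,[p+[0,0,-.022],p])-[x0,y0]+.5)*k);cv2.line(im,tuple(map(int,q[0])),tuple(map(int,q[1])),(0,0,255),1)
    cv2.imwrite(f"pics/p_{n}.png",im)
E
```

```text
5.675 pos [0.5418 0.3118 0.1534] gap 0.0003739818185970068 F [-0.0272 -0.3497  0.7406] q [-0.6429  0.4229  0.0949  1.475  -0.0411  1.2459 -1.9881]
[[ 0.9921  0.1254 -0.0003]
 [ 0.1254 -0.9921 -0.0001]
 [-0.0003  0.0001 -1.    ]]
```

View pics/p_wrist3.png

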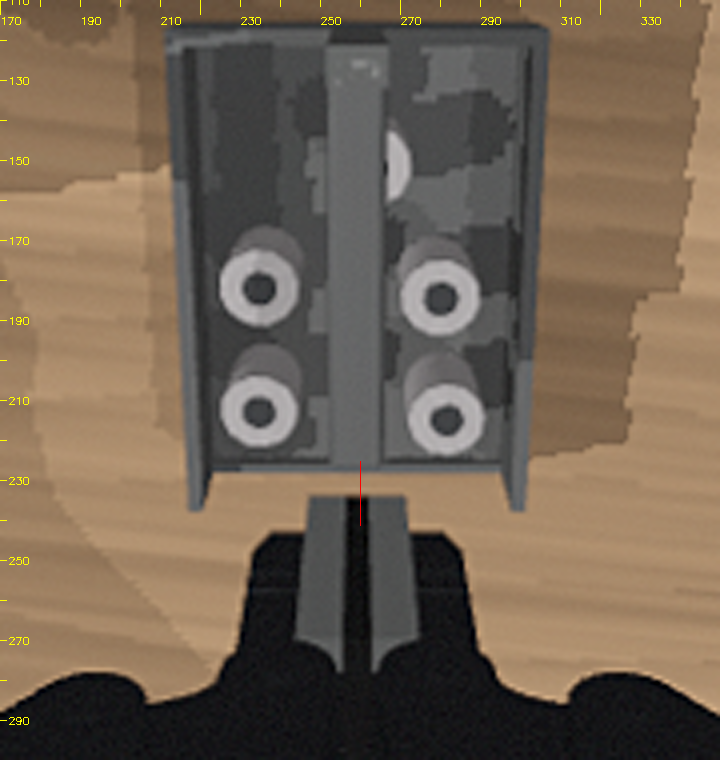

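View pics/p_side3.png

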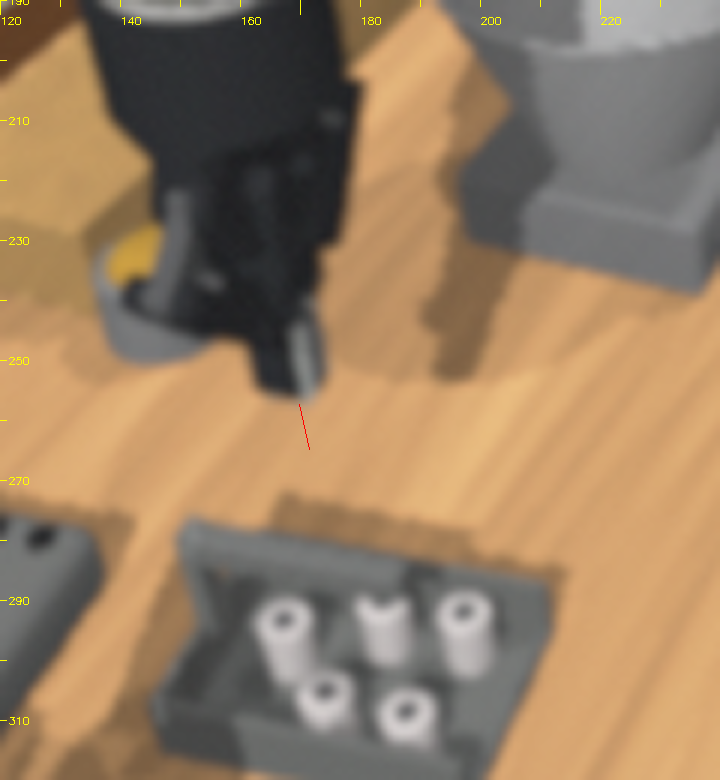

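View pics/p_scene3.png

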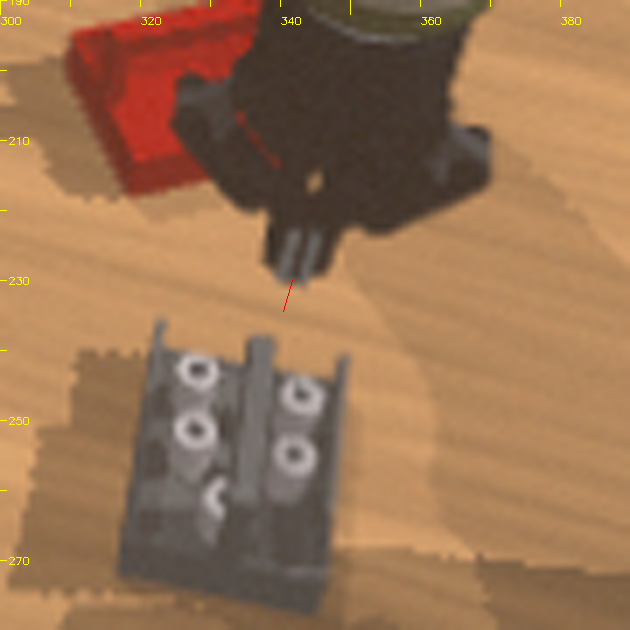

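All three views put the shut fingertips at the reported TCP, about 22 mm higher than the description implies, while lateral alignment is good. So I'll descend to a TCP height of 0.051.

servo_tool(gripper=[1, 1, 1, 1, 1, 1, 1, 1, -1, -1, -1, -1, -1, -1], translation=[[0, 0, 0], [0, 0, 0], [0, 0, 0], [0, 0, 20], [0, 0, 20], [0, 0, 25], [0, 0, 25], [0, 0, 12], [0, 0, 0], [0, 0, 0], [0, 0, 0], [0, 0, 0], [0, 0, 0], [0, 0, 0]], twist=[[0, 0, 0], [0, 0, 0], [0, 0, 0], [0, 0, 0], [0, 0, 0], [0, 0, 0], [0, 0, 0], [0, 0, 0], [0, 0, 0], [0, 0, 0], [0, 0, 0], [0, 0, 0], [0, 0, 0], [0, 0, 0]])

```text
time_s: 7.58
eef_pos: [0.5423, 0.312, 0.0526]
eef_rot: [-3.135, -0.197, -0.002]
wrist_force: [-1.0, -1.2, 6.7]
finger_gap: 0.0094
```

```bash
python3 look.py 4 wrist side
```

```text
7.575 pos [0.5423 0.312  0.0526] gap 0.009436214891325052 F [-1.0026 -1.1559  6.66  ] q [-0.6369  0.5139  0.0865  1.5797 -0.0491  1.0489 -1.9821]
[[ 0.9921  0.1255  0.001 ]
 [ 0.1255 -0.9921  0.0007]
 [ 0.0011 -0.0006 -1.    ]]
```

View pics/wrist4.png

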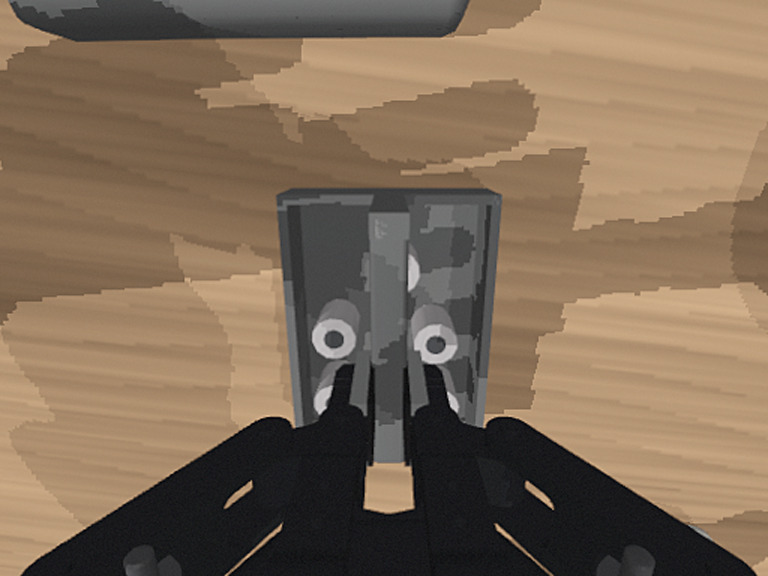

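The gap now shows about 9 mm on the 12 mm bar, with the bar visible between the pads. I'll lift gently and check.

servo_tool(gripper=[-1, -1, -1, -1, -1, -1, -1, -1, -1, -1, -1, -1], translation=[[0, 0, -3], [0, 0, -8], [0, 0, -15], [0, 0, -22], [0, 0, -25], [0, 0, -25], [0, 0, -25], [0, 0, -22], [0, 0, -15], [0, 0, -8], [0, 0, -2], [0, 0, 0]], twist=[[0, 0, 0], [0, 0, 0], [0, 0, 0], [0, 0, 0], [0, 0, 0], [0, 0, 0], [0, 0, 0], [0, 0, 0], [0, 0, 0], [0, 0, 0], [0, 0, 0], [0, 0, 0]])

```text
time_s: 9.18
eef_pos: [0.5416, 0.3117, 0.2209]
eef_rot: [3.135, 0.198, -0.002]
wrist_force: [-0.1, 0.4, -2.3]
finger_gap: 0.0096
```

```bash
python3 look.py 5 wrist side
```

```text
9.175 pos [0.5416 0.3117 0.2209] gap 0.00963997903092999 F [-0.0926  0.4194 -2.2594] q [-0.6458  0.3849  0.1004  1.3768 -0.0384  1.383  -1.9905]
[[ 0.9921  0.1255 -0.0011]
 [ 0.1255 -0.9921 -0.0006]
 [-0.0011  0.0005 -1.    ]]
```

View pics/side5.png

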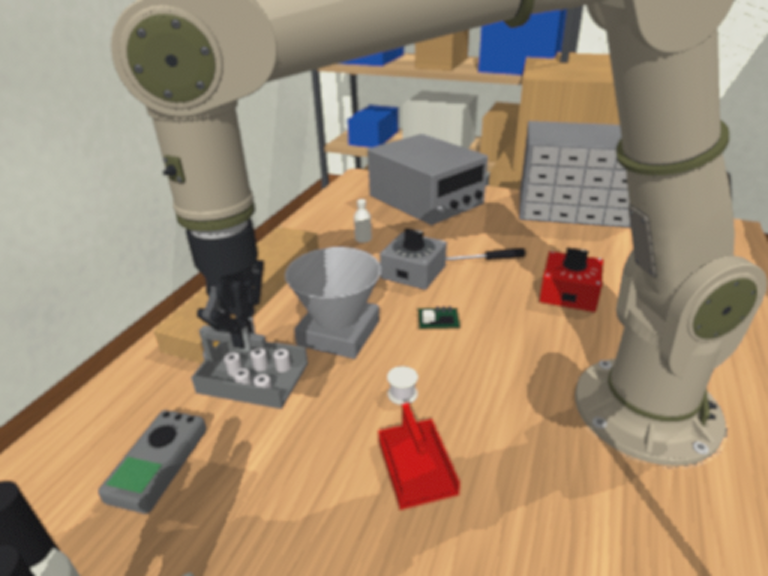

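View pics/wrist5.png

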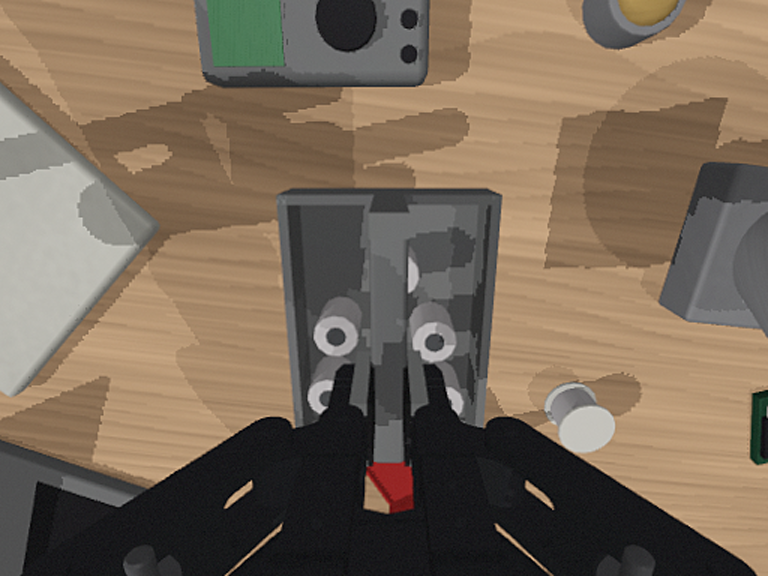

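Lifted level with all five spacers in the tray. Next I turn it so the front faces -y and carry it to the hopper.

servo_tool(gripper=[-1, -1, -1, -1, -1, -1, -1, -1, -1, -1, -1, -1, -1, -1, -1, -1, -1, -1, -1, -1], translation=[[0, 0, 0], [0, 0, 0], [0, 0, 0], [0, 0, 0], [0, 0, 0], [0, 0, 0], [0, 0, 0], [0, 0, 0], [0, 0, 0], [0, 0, 0], [-12, 2, 0], [-24, 4, 0], [-34, 6, 0], [-36, 6, 0], [-36, 6, 0], [-34, 6, 0], [-28, 5, 0], [-18, 3, 0], [-10.7, 1.4, 0], [0, 0, 0]], twist=[[0, 0, -0.06], [0, 0, -0.12], [0, 0, -0.17], [0, 0, -0.18], [0, 0, -0.18], [0, 0, -0.18], [0, 0, -0.18], [0, 0, -0.17], [0, 0, -0.12], [0, 0, -0.085], [0, 0, 0], [0, 0, 0], [0, 0, 0], [0, 0, 0], [0, 0, 0], [0, 0, 0], [0, 0, 0], [0, 0, 0], [0, 0, 0], [0, 0, 0]])

```text
time_s: 11.78
eef_pos: [0.5813, 0.0788, 0.2215]
eef_rot: [-2.223, -2.22, 0.0]
wrist_force: [0.2, 0.1, -2.2]
finger_gap: 0.0093
```

```bash
python3 look.py 6 wrist scene
```

```text
11.775 pos [0.5813 0.0788 0.2215] gap 0.00928003954780683 F [ 0.213   0.0678 -2.1675] q [-0.1735  0.3016 -0.0197  1.4837  0.0059  1.3564 -0.1947]
[[ 0.0011  1.     -0.0002]
 [ 1.     -0.0011  0.    ]
 [ 0.     -0.0002 -1.    ]]
```

View pics/wrist6.png

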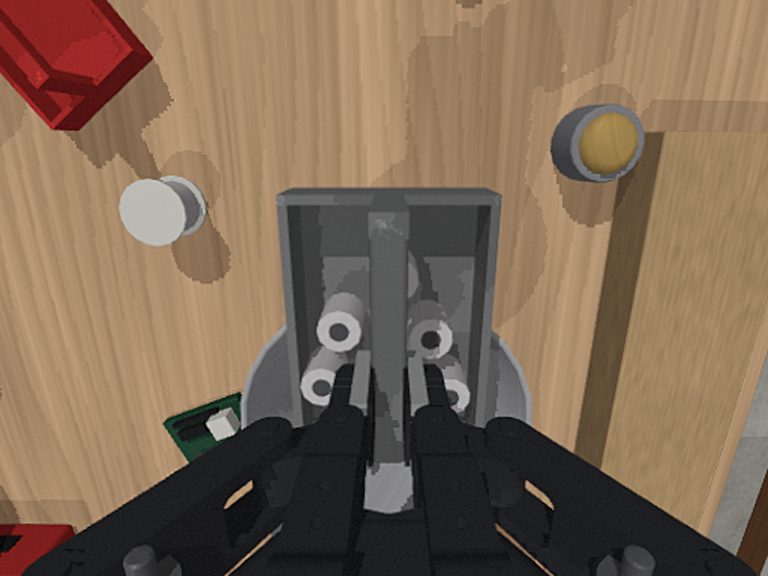

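View pics/scene6.png

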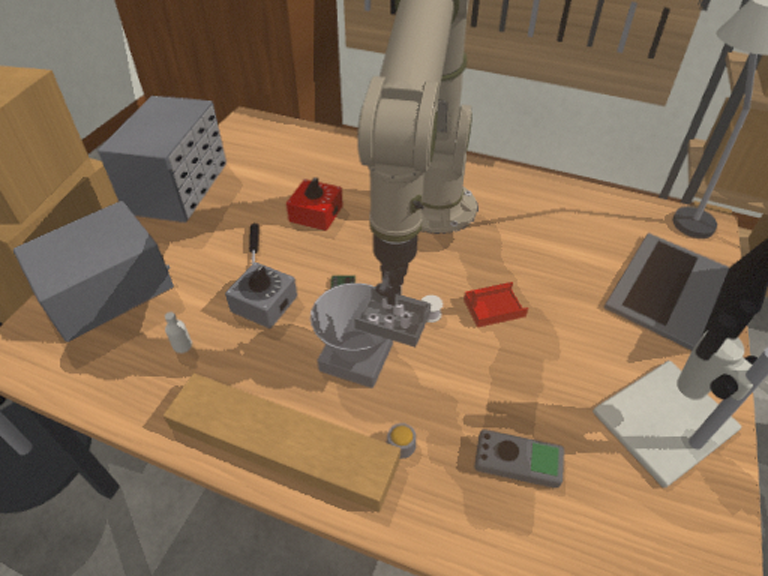

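The tray is level over the hopper's left half with its lip inside the mouth. I'll tilt it about the lip.

servo_tool(gripper=[-1, -1, -1, -1, -1, -1, -1, -1, -1, -1], translation=[[-5.2, 0, -6], [-5.2, 0, -6], [-5.2, 0, -6], [-5.2, 0, -6], [-5.2, 0, -6], [-5.2, 0, -6], [-5.2, 0, -6], [0, 0, 0], [0, 0, 0], [0, 0, 0]], twist=[[0, 0.1, 0], [0, 0.1, 0], [0, 0.1, 0], [0, 0.1, 0], [0, 0.1, 0], [0, 0.1, 0], [0, 0.1, 0], [0, 0, 0], [0, 0, 0], [0, 0, 0]])

```text
time_s: 13.12
eef_pos: [0.5814, 0.035, 0.2513]
eef_rot: [-1.813, -1.82, -0.662]
wrist_force: [-0.3, -0.2, -1.8]
finger_gap: 0.0096
```

```bash
python3 look.py 7 wrist side
```

```text
13.125 pos [0.5814 0.035  0.2513] gap 0.00961325405043179 F [-0.2672 -0.1599 -1.8102] q [ 0.2888  0.3951 -0.0098  1.4836 -0.6644  1.5083  0.4112]
[[-0.0037  1.     -0.001 ]
 [ 0.7654  0.0035  0.6435]
 [ 0.6435  0.0017 -0.7654]]
```

View pics/wrist7.png

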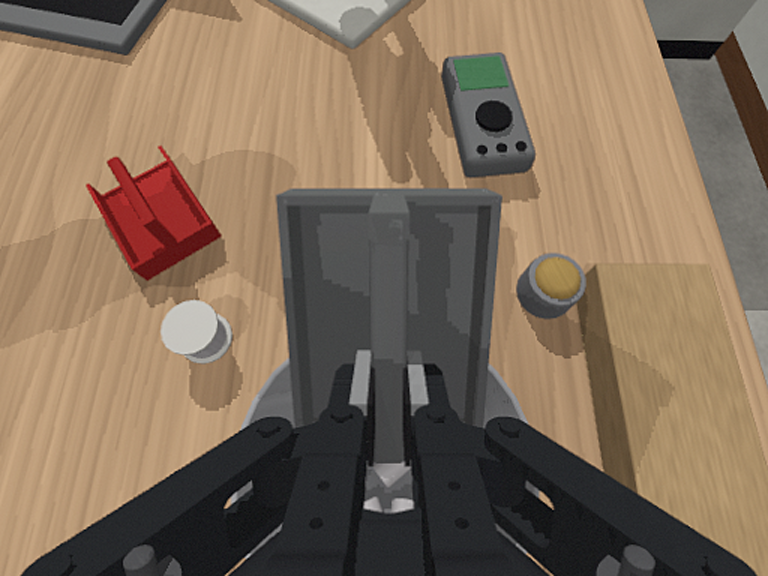

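View pics/side7.png

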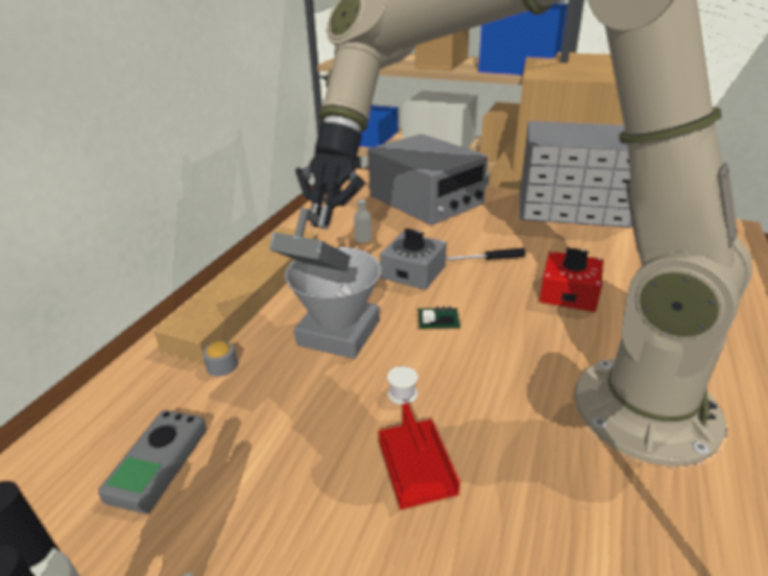

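By wrist view the tray looks emptied, and spacers glint in the funnel. I'll tilt 0.4 rad more to clear any hidden behind the fingers.

servo_tool(gripper=[-1, -1, -1, -1, -1, -1, -1], translation=[[-5.2, 0, -6], [-5.2, 0, -6], [-5.2, 0, -6], [-5.2, 0, -6], [0, 0, 0], [0, 0, 0], [0, 0, 0]], twist=[[0, 0.1, 0], [0, 0.1, 0], [0, 0.1, 0], [0, 0.1, 0], [0, 0, 0], [0, 0, 0], [0, 0, 0]])

```text
time_s: 14.1
eef_pos: [0.5816, 0.0027, 0.252]
eef_rot: [-1.545, -1.551, -0.948]
wrist_force: [0.3, 0.3, -1.3]
finger_gap: 0.0093
```

```bash
python3 look.py 8 scene side; python3 -c "
from h import *
crop(load('scene8'),195,150,110,110,6,'c8.png');crop(load('side8'),170,120,100,120,5,'c8b.png')"
```

```text
14.1 pos [0.5816 0.0027 0.252 ] gap 0.009320371916050988 F [ 0.2901  0.3309 -1.2678] q [ 0.4891  0.5945 -0.0414  1.4486 -0.9204  1.7051  0.6266]
[[-0.0034  1.     -0.001 ]
 [ 0.4552  0.0024  0.8904]
 [ 0.8904  0.0025 -0.4552]]
```

View pics/c8.png

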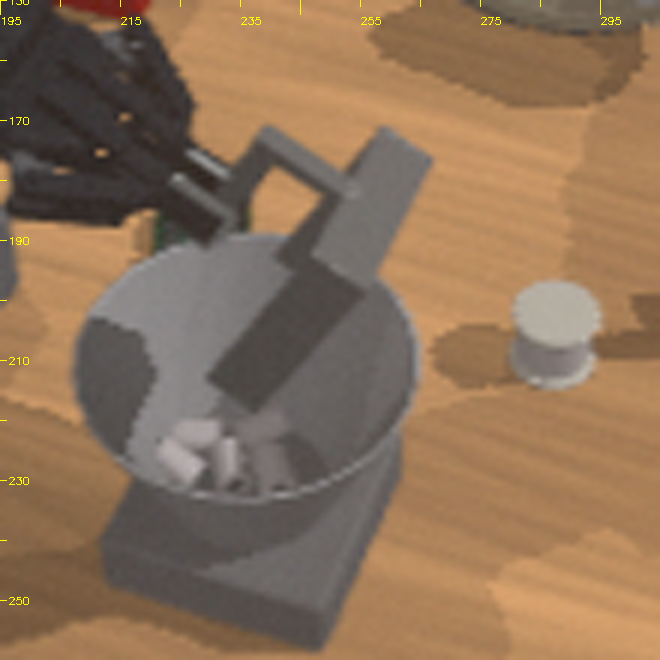

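View pics/c8b.png

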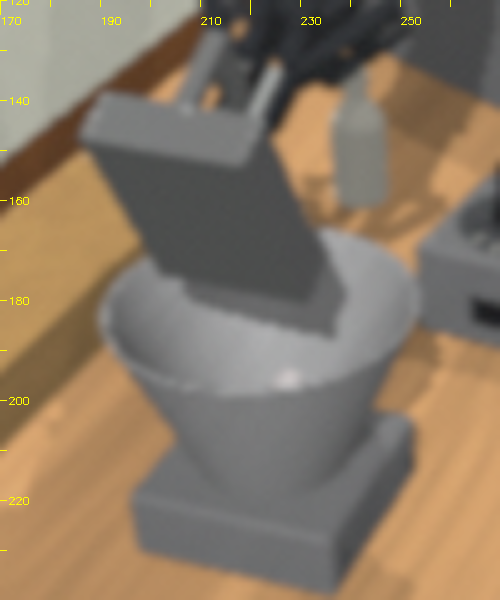

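Five spacers lie in the funnel (scene crop at (228,222), (225,227), (233,226), (238,221), (239,228)). I'll bring the tray back to level.

servo_tool(gripper=[-1, -1, -1, -1, -1, -1, -1, -1, -1], translation=[[7, 0, 10.5], [7, 0, 10.5], [7, 0, 10.5], [7, 0, 10.5], [7, 0, 10.5], [7, 0, 10.5], [6, 0, 9], [0, 0, 0], [0, 0, 0]], twist=[[0, -0.16, 0], [0, -0.16, 0], [0, -0.16, 0], [0, -0.16, 0], [0, -0.16, 0], [0, -0.16, 0], [0, -0.138, 0], [0, 0, 0], [0, 0, 0]])

```text
time_s: 15.32
eef_pos: [0.5812, 0.0787, 0.2226]
eef_rot: [-2.22, -2.221, -0.004]
wrist_force: [0.8, -0.9, -1.3]
finger_gap: 0.0097
```

```bash
python3 look.py 9 wrist scene;  python3 -c "
from h import *
crop(load('scene9'),195,150,110,110,6,'c9.png')"
```

```text
15.325 pos [0.5812 0.0787 0.2226] gap 0.009749030563326214 F [ 0.8244 -0.8923 -1.2932] q [-0.1854  0.2997 -0.0021  1.4841 -0.0024  1.357  -0.1864]
[[-0.0005  1.      0.0003]
 [ 1.      0.0005  0.0031]
 [ 0.0031  0.0003 -1.    ]]
```

View pics/wrist9.png

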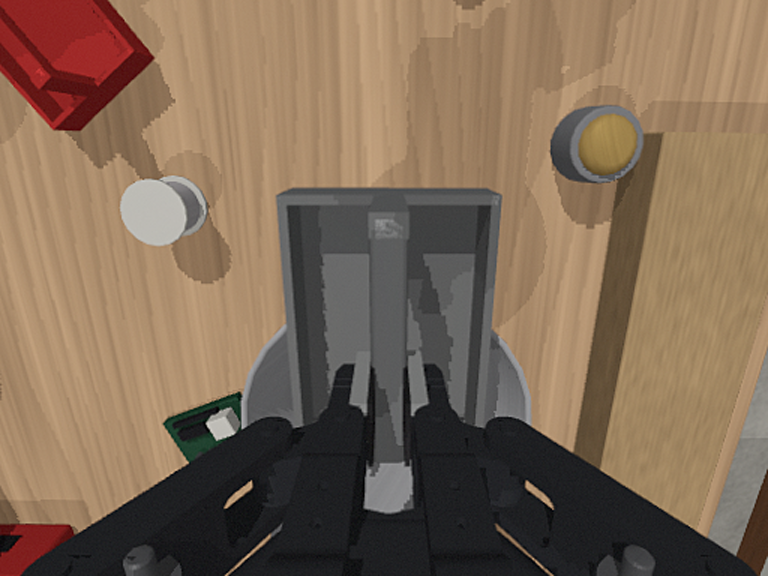

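View pics/c9.png

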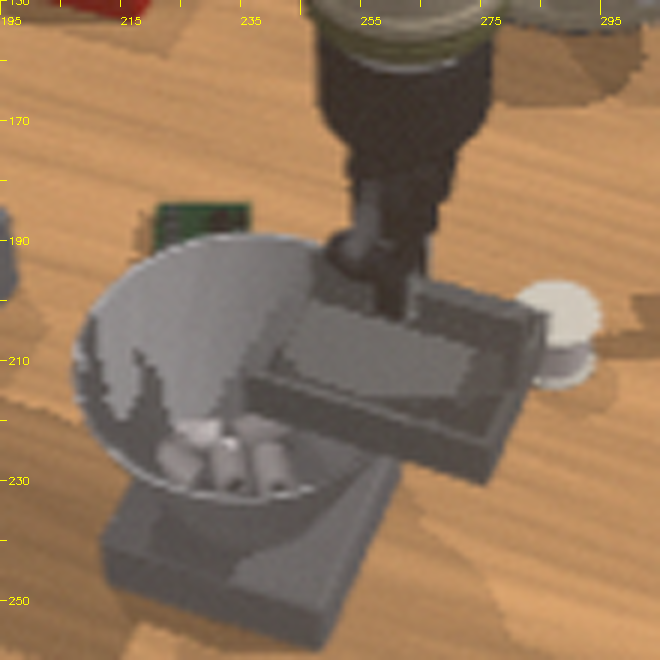

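The tray is empty and all five are in the hopper. I'll carry it back to the clear spot it came from and lower most of the way.

servo_tool(gripper=[-1, -1, -1, -1, -1, -1, -1, -1, -1, -1, -1, -1, -1, -1, -1, -1], translation=[[16, -2, 0], [30, -5, 0], [45, -8, 0], [50, -9, 0], [45, -8, 0], [30, -5, 0], [16, -3, 0], [0, 0, 15], [0, 0, 30], [0, 0, 35], [0, 0, 35], [0, 0, 25], [0, 0, 15], [0, 0, 8], [0, 0, 0], [0, 0, 0]], twist=[[0, 0, 0], [0, 0, 0], [0, 0, 0], [0, 0, 0], [0, 0, 0], [0, 0, 0], [0, 0, 0], [0, 0, 0], [0, 0, 0], [0, 0, 0], [0, 0, 0], [0, 0, 0], [0, 0, 0], [0, 0, 0], [0, 0, 0], [0, 0, 0]])

```text
time_s: 17.42
eef_pos: [0.5419, 0.3112, 0.0607]
eef_rot: [-2.221, -2.221, -0.005]
wrist_force: [-0.3, 0.8, -1.2]
finger_gap: 0.0094
```

```bash
python3 look.py 10 side scene
```

```text
17.425 pos [0.5419 0.3112 0.0607] gap 0.009449908665911286 F [-0.3127  0.8227 -1.1996] q [-0.4883  0.5065 -0.1122  1.5692  0.0601  1.0665 -0.6155]
[[ 0.0001  1.      0.0015]
 [ 1.     -0.0001  0.003 ]
 [ 0.003   0.0015 -1.    ]]
```

View pics/side10.png

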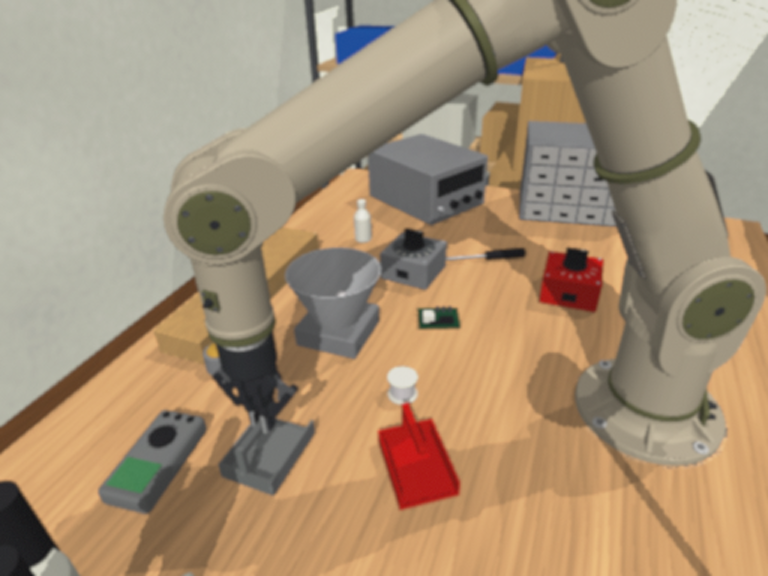

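Clear of everything. Lowering the last millimetres now.

servo_tool(gripper=[-1, -1, -1, -1, -1, -1], translation=[[0, 0, 2.5], [0, 0, 2], [0, 0, 1.5], [0, 0, 1.5], [0, 0, 0], [0, 0, 0]], twist=[[0, 0, 0], [0, 0, 0], [0, 0, 0], [0, 0, 0], [0, 0, 0], [0, 0, 0]])

```text
time_s: 18.27
eef_pos: [0.5413, 0.3109, 0.0526]
eef_rot: [-2.22, -2.22, -0.002]
wrist_force: [-3.2, -2.0, 5.6]
finger_gap: 0.0093
```

Contact (+5.6 N). Releasing and rising.

servo_tool(gripper=[-0.4, 0, 0.5, 1, 1, 1, 1, 1, 1, 1], translation=[[0, 0, 0], [0, 0, 0], [0, 0, 0], [0, 0, 0], [0, 0, -10], [0, 0, -30], [0, 0, -50], [0, 0, -50], [0, 0, -30], [0, 0, 0]], twist=[[0, 0, 0], [0, 0, 0], [0, 0, 0], [0, 0, 0], [0, 0, 0], [0, 0, 0], [0, 0, 0], [0, 0, 0], [0, 0, 0], [0, 0, 0]])

```text
time_s: 19.52
eef_pos: [0.5426, 0.3115, 0.2264]
eef_rot: [2.221, 2.221, 0.013]
wrist_force: [-0.3, -0.2, 0.0]
finger_gap: 0.0856
```

```bash
python3 look.py 11 wrist side; python3 -c "
from h import *
crop(load('side11'),130,250,100,90,7,'c11.png')"
```

```text
19.525 pos [0.5426 0.3115 0.2264] gap 0.0855951635054623 F [-0.2862 -0.1986  0.0204] q [-0.4888  0.3818 -0.1134  1.367   0.0413  1.3873 -0.6013]
[[-0.0001  1.      0.0057]
 [ 1.      0.      0.0057]
 [ 0.0057  0.0057 -1.    ]]
```

View pics/c11.png

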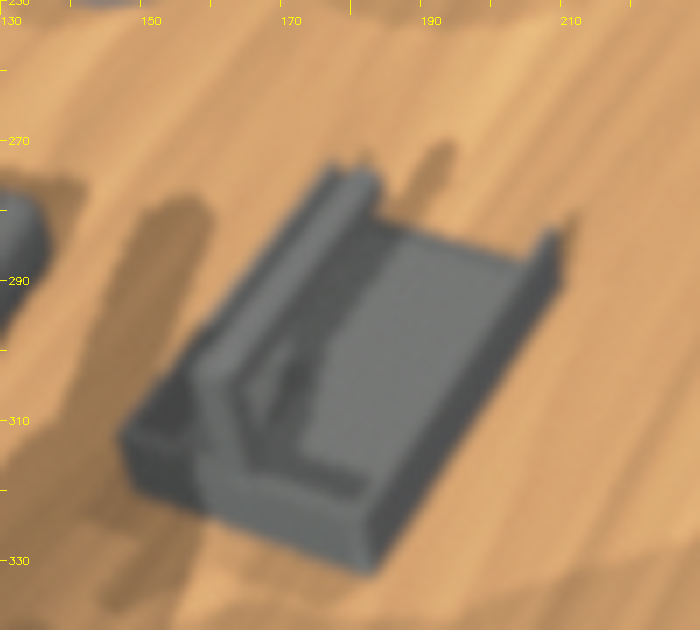

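View pics/wrist11.png

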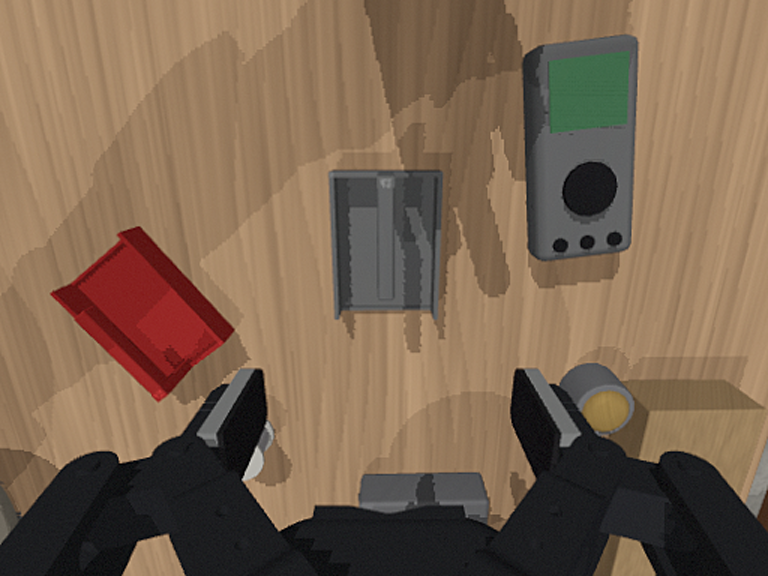

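The tray stands upright and clear (wrist view (386,245)). On to the knob.

servo_tool(gripper=[1, 1, 1, 1, 1, 1, 1, 1, 1, 1, 1, 1, 1, 1], translation=[[-20, 0, 0], [-45, -3, 0], [-52, -3, 0], [-52, -3, 0], [-52, -3, 0], [-52, -3, 0], [-52, -3, 0], [-52, -3, 0], [-52, -2, 0], [-52, -2, 0], [-52, 0, 0], [-35, 0, 0], [-16, 0, 0], [0, 0, 0]], twist=[[0, 0, 0], [0, 0, 0], [0, 0, 0], [0, 0, 0], [0, 0, 0], [0, 0, 0], [0, 0, 0], [0, 0, 0], [0, 0, 0], [0, 0, 0], [0, 0, 0], [0, 0, 0], [0, 0, 0], [0, 0, 0]])

```text
time_s: 21.38
eef_pos: [0.5154, -0.2742, 0.2202]
eef_rot: [-2.222, -2.217, -0.001]
wrist_force: [0.4, 1.8, -0.3]
finger_gap: 0.0853
```

servo_tool(gripper=[1, 1, 1, 1, 1, 1, 1, 1, 1, 1, 1], translation=[[0, 0, 0], [0, 0, 0], [0, 0, 0], [0, 0, 0], [0, 0, 0], [0, 0, 0], [0, 0, 0], [0, 0, 0], [0, 0, 0], [0, 0, 0], [0, 0, 0]], twist=[[0, 0, -0.17], [0, 0, -0.17], [0, 0, -0.17], [0, 0, -0.17], [0, 0, -0.17], [0, 0, -0.17], [0, 0, -0.17], [0, 0, -0.17], [0, 0, -0.17], [0, 0, -0.04], [0, 0, 0]])

```text
time_s: 22.75
eef_pos: [0.5167, -0.2713, 0.2209]
eef_rot: [0.003, -3.142, -0.005]
wrist_force: [-0.5, -0.1, 0.0]
finger_gap: 0.0857
```

```bash
python3 look.py 12 wrist
```

```text
22.75 pos [ 0.5167 -0.2713  0.2209] gap 0.08568893438673716 F [-0.4937 -0.0921  0.0125] q [ 0.4061  0.2953  0.0309  1.4938 -0.0119  1.3539  2.0108]
[[-1.     -0.0017 -0.    ]
 [-0.0017  1.      0.0029]
 [ 0.      0.0029 -1.    ]]
```

View pics/wrist12.png

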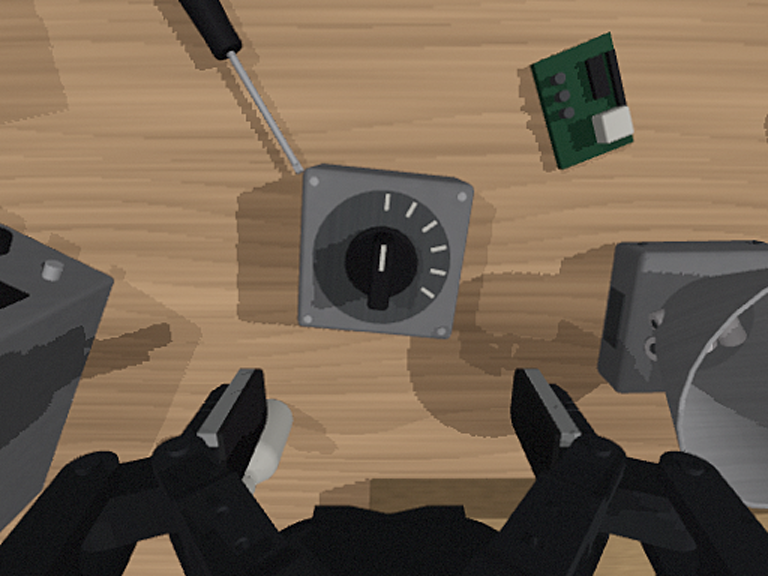

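```bash
python3 -c "
from h import *
crop(load('wrist12'),190,100,135,135,6,'c12.png')"
```

```text
(no output)
```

View pics/c12.png

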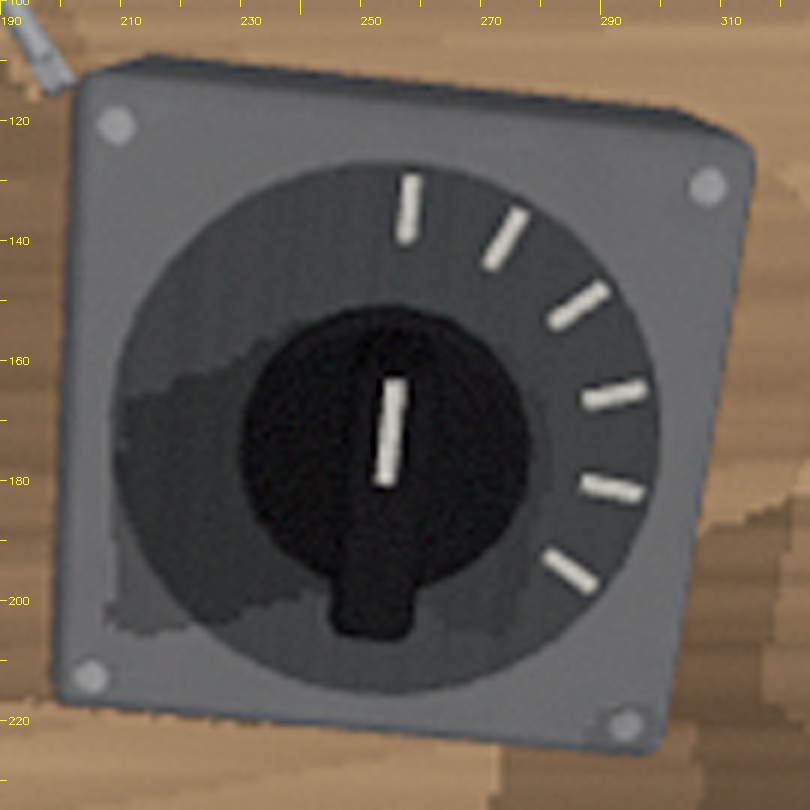

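```bash
python3 - <<'E'
from h import *
np.set_printoptions(precision=4,suppress=True)
w=load("wrist12")
S=onz(w,[(209.5,121),(308,131.3),(205,212.7),(294.2,221)],.071);print("screws",S[:,:2],S.mean(0)[:2],"side",np.linalg.norm(S[1]-S[0]),np.linalg.norm(S[2]-S[0]))
d=S[2]-S[0]+S[3]-S[1];print("box yaw",np.degrees(np.arctan2(d[1],d[0])))
d=S[1]-S[0]+S[3]-S[2];print("box yaw b",np.degrees(np.arctan2(-d[0],d[1])))
M=onz(w,[(256,163.5),(254,180.5)],.11);d=M[1]-M[0];print("mark",M,"yaw",np.degrees(np.arctan2(d[1],d[0])),np.linalg.norm(d))
E=onz(w,[(252,206)],.108);print("bar +x end",E)
T=onz(w,[(258,135),(274,140),(286.5,151),(293,166),(292.5,181),(285,195.5)],.071)
c=S.mean(0);v=T-c;print("ticks",np.degrees(np.arctan2(v[:,1],v[:,0])),np.linalg.norm(v,axis=1))
print("dial c",onz(w,[(254.5,171)],.071))
F=onz(w,[(180,285)],.11);print("flux ~",F)
E
```

```text
screws [[ 0.4602 -0.3208]
 [ 0.4704 -0.2193]
 [ 0.5617 -0.3311]
 [ 0.5719 -0.2294]] [ 0.5161 -0.2751] side 0.10205249257750314 0.10207502456198002
box yaw -5.752401194780126
box yaw b -5.734907660459518
mark [[ 0.4957 -0.273   0.11  ]
 [ 0.5122 -0.2749  0.11  ]] yaw -6.601841606960846 0.0166316452480369
bar +x end [[ 0.539  -0.2769  0.108 ]]
ticks [174.4526 150.388  126.1463 101.8418  79.1051  53.9578] [0.0419 0.0421 0.0424 0.0427 0.0426 0.0423]
dial c [[ 0.5129 -0.2748  0.071 ]]
flux ~ [[ 0.6303 -0.3555  0.11  ]]
```

Tick angles step by 24°, with the rest tick at 174.4°, so box yaw is -5.7° and the knob centre is about (0.516, -0.275). The screw square (102 mm sides) and the bar ends agree. Now descend and grip, with the tips 5 mm above the skirt.

servo_tool(gripper=[1, 1, 1, 1, 1, 1, 1, -1, -1, -1, -1, -1, -1, -1], translation=[[0.7, -3.7, 0], [0, 0, 25], [0, 0, 30], [0, 0, 30], [0, 0, 27], [0, 0, 18], [0, 0, 7], [0, 0, 0], [0, 0, 0], [0, 0, 0], [0, 0, 0], [0, 0, 0], [0, 0, 0], [0, 0, 0]], twist=[[0, 0, 0.1], [0, 0, 0], [0, 0, 0], [0, 0, 0], [0, 0, 0], [0, 0, 0], [0, 0, 0], [0, 0, 0], [0, 0, 0], [0, 0, 0], [0, 0, 0], [0, 0, 0], [0, 0, 0], [0, 0, 0]], grip_force=80)

```text
time_s: 24.55
eef_pos: [0.5159, -0.2765, 0.0848]
eef_rot: [0.157, 3.137, 0.004]
wrist_force: [-1.8, 2.6, 5.0]
finger_gap: 0.0123
```

```bash
python3 look.py 13 wrist; python3 -c "
from station import observe
o=observe();print(o['ft_torque'])"
```

```text
24.55 pos [ 0.5159 -0.2765  0.0848] gap 0.012298725770406253 F [-1.8426  2.5503  4.9851] q [ 0.4073  0.4026  0.0403  1.6642 -0.0206  1.0755  1.9247]
[[-0.995   0.1001  0.0007]
 [ 0.1001  0.995   0.0022]
 [-0.0005  0.0023 -1.    ]]
[0.43558271 0.41206099 0.03239714]
```

View pics/wrist13.png

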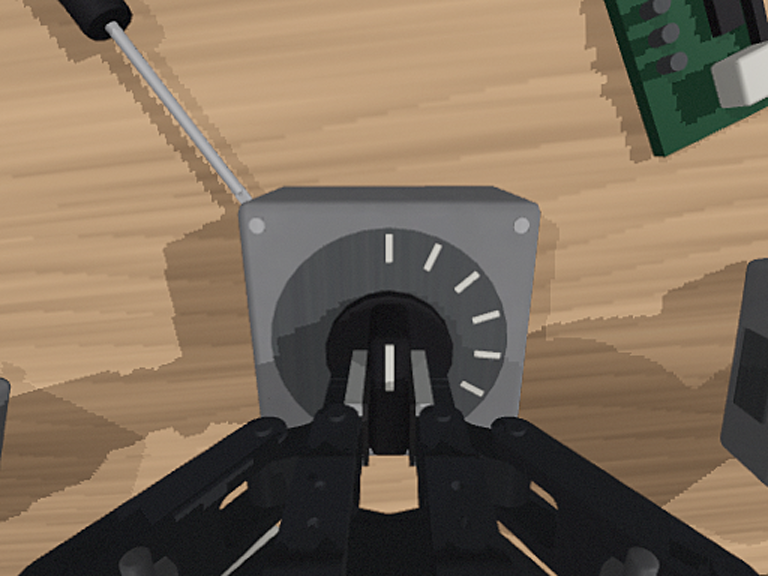

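Gripped on the bar, with mark and rest tick aligned (both near x = 389). Turning part-way and checking.

servo_tool(gripper=[-1, -1, -1, -1, -1, -1, -1, -1], translation=[[0, 0, 0], [0, 0, 0], [0, 0, 0], [0, 0, 0], [0, 0, 0], [0, 0, 0], [0, 0, 0], [0, 0, 0]], twist=[[0, 0, 0.1], [0, 0, 0.1], [0, 0, 0.1], [0, 0, 0.1], [0, 0, 0.1], [0, 0, 0.1], [0, 0, 0], [0, 0, 0]])

```text
time_s: 25.6
eef_pos: [0.5159, -0.2767, 0.0848]
eef_rot: [-1.077, -2.951, -0.003]
wrist_force: [-2.8, 2.6, 6.5]
finger_gap: 0.0122
```

```bash
python3 look.py 14 wrist; python3 -c "
from station import observe
o=observe();print(o['ft_torque'])"
```

```text
25.6 pos [ 0.5159 -0.2767  0.0848] gap 0.012230162197285377 F [-2.8096  2.6089  6.4995] q [ 0.3224  0.4039  0.1487  1.6683 -0.0685  1.0748  1.3627]
[[-0.7647  0.6444  0.0005]
 [ 0.6444  0.7647  0.002 ]
 [ 0.0009  0.0019 -1.    ]]
[0.31233475 0.5222109  0.16218046]
```

View pics/wrist14.png

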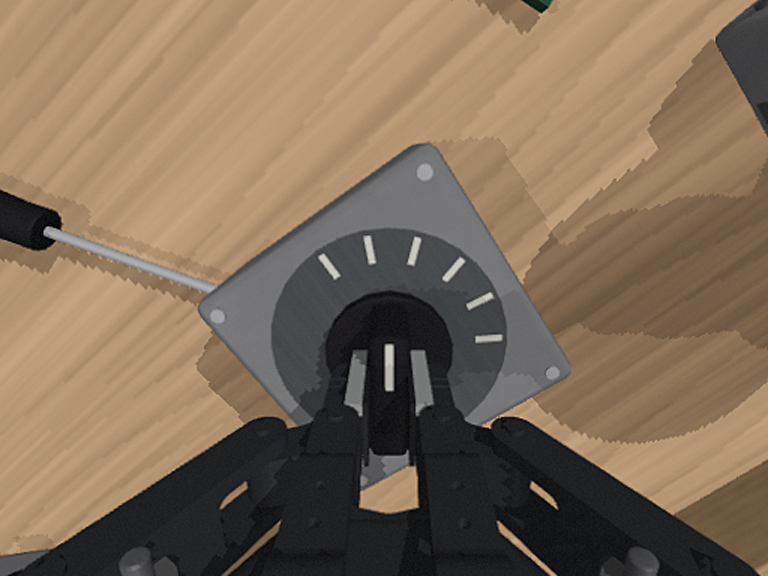

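The knob follows rigidly: 0.600 rad turned, mark between clicks one and two, holding torque +0.16 N m. On to the third click, slowing at the end.

servo_tool(gripper=[-1, -1, -1, -1, -1, -1, -1, -1, -1, -1, -1], translation=[[0, 0, 0], [0, 0, 0], [0, 0, 0], [0, 0, 0], [0, 0, 0], [0, 0, 0], [0, 0, 0], [0, 0, 0], [0, 0, 0], [0, 0, 0], [0, 0, 0]], twist=[[0, 0, 0.1], [0, 0, 0.1], [0, 0, 0.1], [0, 0, 0.1], [0, 0, 0.1], [0, 0, 0.08], [0, 0, 0.05], [0, 0, 0.027], [0, 0, 0], [0, 0, 0], [0, 0, 0]])

```text
time_s: 27.02
eef_pos: [0.5156, -0.2767, 0.0848]
eef_rot: [-1.971, -2.444, -0.003]
wrist_force: [-2.6, 1.7, 6.7]
finger_gap: 0.0122
```

```bash
python3 look.py 15 wrist scene side; python3 -c "
from station import observe
from h import *
o=observe();print(o['ft_torque'],np.abs(o['qd']).max())
crop(load('scene15'),195,150,110,110,4,'a.png');crop(load('side15'),130,250,100,90,4,'b.png')
a=cv2.imread('pics/a.png');b=cv2.imread('pics/b.png');cv2.imwrite('pics/c15.png',np.hstack([a[:360],b[:360]]))"
```

```text
27.025 pos [ 0.5156 -0.2767  0.0848] gap 0.012206432083007571 F [-2.5587  1.7258  6.717 ] q [ 0.2285  0.4096  0.2695  1.6731 -0.1231  1.0762  0.7489]
[[-0.2118  0.9773  0.0002]
 [ 0.9773  0.2118  0.0022]
 [ 0.0021  0.0007 -1.    ]]
[0.33114071 0.78304739 0.14936667] 0.002632804259507252
```

View pics/wrist15.png

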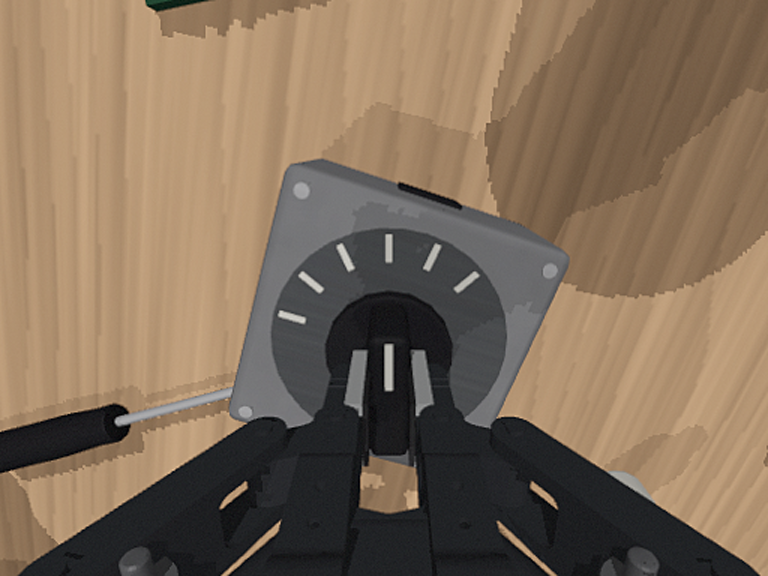

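View pics/scene15.png

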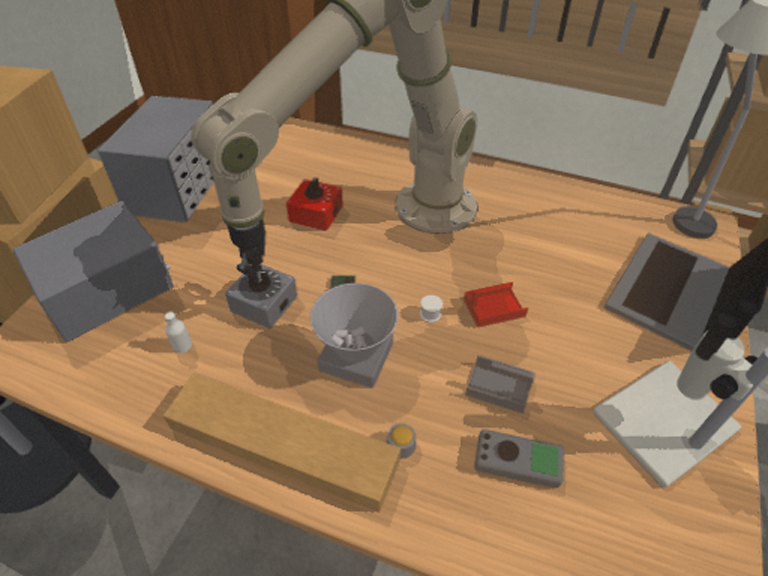

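View pics/c15.png

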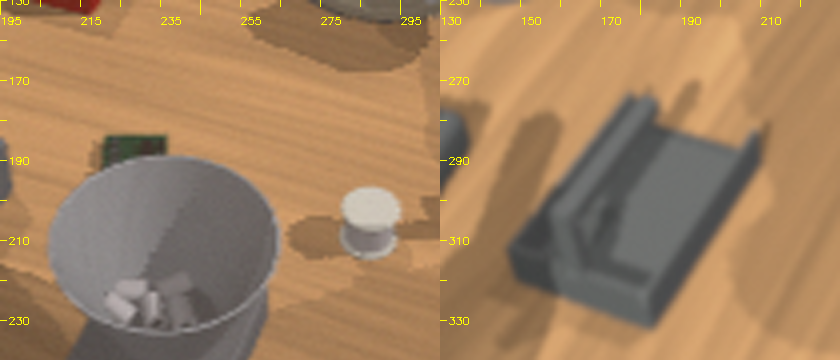

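The mark lines up with the third-click tick (rest tick (292,317), then first, second and third at (389,248)). The tool has turned 72.0° and holding torque is 0.15 N m against 0.16 expected. A short hold, then hand in.

servo_tool(gripper=[-1, -1, -1, -1], translation=[[0, 0, 0], [0, 0, 0], [0, 0, 0], [0, 0, 0]], twist=[[0, 0, 0], [0, 0, 0], [0, 0, 0], [0, 0, 0]])

```text
time_s: 27.68
eef_pos: [0.5156, -0.2768, 0.0848]
eef_rot: [-1.971, -2.445, -0.003]
wrist_force: [-2.6, 2.6, 7.9]
finger_gap: 0.0127
```

```bash
python3 -c "
from station import hand_in
print(hand_in())"
```

```text
the job is handed in; nothing more can be done
None
```

I tipped all five spacers into the feed hopper and stood the empty tray upright on the bench. I then turned the feed knob 72.0° clockwise to the third click, and handed in at 27.7 s while still gripping and holding it. `hand_in()` reports no verdict, so what follows is from my own checks.

**Last checks:**
- **Knob:** the white mark lines up with the third-click tick. The holding torque was 0.15 N m, against about 0.16 expected from the spring.
- **Spacers:** the scene camera shows all five in the funnel, below the rim.
- **Tray:** it stands level and untouched at about its starting spot, now facing -y instead of -x.
- **Bystanders:** none look moved in the last pictures; I did not measure their positions.

**What disagreed:**
- **Fingertip reach:** my first grip on the tray closed on nothing. The camera images put the shut fingertips at the reported TCP, not 22 mm ahead of it as described. I lowered both grips by about 20 mm to allow for that, and both then held.
- **Finger gap:** the reading was about 2 to 2.5 mm below the true width on both the tray bar and the knob bar.

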